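# Unload, gauge and pass on the cast pot lugs

## Task

The castings are cold in the open mould: bring the carousel's empty tray round to the loading pointer on your side, then lift every lug out of the mould and gauge its ear between the fingers. Lugs with a full ear of about 13 mm go in the tray, undersize ones of about 9 mm go in the steel pan for remelting. When all are sorted, turn the carousel smoothly, never spinning it, until the loaded tray lines up with the finishing pointer on the far side for the polisher, and leave the hammer, brush and beaker alone.

Things in the scene. Friction and masses are not known exactly. Their poses are not given: they have to be found in the camera images.
- lug_a: brass pot lug: foot plate 48 x 30 x 7 mm with a flat-faced upright ear along its middle, 40 mm long, top rounded (r 20) about a 13 mm eye 30 mm up, 50 mm high in all. Origin: centre of the foot's underside; x along the 48 mm, y across the ear, z up. Ear 9 mm (undersize) or 13 mm (full) thick, else alike; a firm grip reads up to 1 mm less. 0.17-0.27 kg. Starts loose in the mould; may be absent
- lug_b: brass pot lug: foot plate 48 x 30 x 7 mm with a flat-faced upright ear along its middle, 40 mm long, top rounded (r 20) about a 13 mm eye 30 mm up, 50 mm high in all. Origin: centre of the foot's underside; x along the 48 mm, y across the ear, z up. Ear 9 mm (undersize) or 13 mm (full) thick, else alike; a firm grip reads up to 1 mm less. 0.17-0.27 kg. Starts loose in the mould; may be absent
- lug_c: brass pot lug: foot plate 48 x 30 x 7 mm with a flat-faced upright ear along its middle, 40 mm long, top rounded (r 20) about a 13 mm eye 30 mm up, 50 mm high in all. Origin: centre of the foot's underside; x along the 48 mm, y across the ear, z up. Ear 9 mm (undersize) or 13 mm (full) thick, else alike; a firm grip reads up to 1 mm less. 0.17-0.27 kg. Starts loose in the mould; may be absent
- lug_d: brass pot lug: foot plate 48 x 30 x 7 mm with a flat-faced upright ear along its middle, 40 mm long, top rounded (r 20) about a 13 mm eye 30 mm up, 50 mm high in all. Origin: centre of the foot's underside; x along the 48 mm, y across the ear, z up. Ear 9 mm (undersize) or 13 mm (full) thick, else alike; a firm grip reads up to 1 mm less. 0.17-0.27 kg. Starts loose in the mould; may be absent
- lug_e: brass pot lug: foot plate 48 x 30 x 7 mm with a flat-faced upright ear along its middle, 40 mm long, top rounded (r 20) about a 13 mm eye 30 mm up, 50 mm high in all. Origin: centre of the foot's underside; x along the 48 mm, y across the ear, z up. Ear 9 mm (undersize) or 13 mm (full) thick, else alike; a firm grip reads up to 1 mm less. 0.17-0.27 kg. Starts loose in the mould; may be absent
- lug_f: brass pot lug: foot plate 48 x 30 x 7 mm with a flat-faced upright ear along its middle, 40 mm long, top rounded (r 20) about a 13 mm eye 30 mm up, 50 mm high in all. Origin: centre of the foot's underside; x along the 48 mm, y across the ear, z up. Ear 9 mm (undersize) or 13 mm (full) thick, else alike; a firm grip reads up to 1 mm less. 0.17-0.27 kg. Starts loose in the mould; may be absent
- mould: fixed lower half of a fired-clay mould, a block 146 (x) x 172 (y) x 30 mm high, origin at the centre of its underside. Six cavities, 12 mm deep (floor 18 mm above the bench), in its top at x = -33 and +33 mm, y = -52, 0 and +52 mm, each 51.5 x 33.5 mm, hold the lugs' feet, the lugs' x along the mould's x; the ears stand up out of them
- pan: loose round steel remelt pan, origin at the centre of its underside, floor 3 mm thick and flat to a radius of 66 mm, flared wall 30 mm high, 160 mm across the rim, 0.45 kg; stands on the bench
- wheel (a joint): angle of the carousel's wooden wheel (310 mm across, 18 mm thick, top 34 mm above the bench) about its vertical axis, rad, counter-clockwise from above; no stops and no detents; 0 (and whole turns): the tray stands at the loading pointer; pi: at the finishing pointer. It turns easily (0.06 N m of friction) and stays where it is left
- tray (a point): centre of the inner floor of the one open aluminium tray, which is fixed on the wheel, 86 mm from the wheel's axis: inside 76 mm radially (the point's x, which points at the wheel's axis) and 140 mm across (y), walls 4 mm thick and 14 mm high above this floor; floor 38 mm above the bench
- tray_lip (a point): middle of the tray's outer edge, a point on the wheel 138 mm from its axis; comes under load_mark or finish_mark when the tray stands at that pointer
- peg_1 (a point): top centre of an upright wooden hand peg on the wheel, 16 mm in diameter, 42 mm tall above the wheel's top, 135 mm from its axis
- peg_2 (a point): top centre of an upright wooden hand peg on the wheel, 16 mm in diameter, 42 mm tall above the wheel's top, 135 mm from its axis
- peg_3 (a point): top centre of an upright wooden hand peg on the wheel, 16 mm in diameter, 42 mm tall above the wheel's top, 135 mm from its axis
- peg_4 (a point): top centre of an upright wooden hand peg on the wheel, 16 mm in diameter, 42 mm tall above the wheel's top, 135 mm from its axis
- load_mark (a point): loading pointer: point over the wheel, 138 mm from its axis, in line with the brass pointer tongue on the robot's side of the carousel's fixed frame (the tongue and its post stand outside the wheel, 166 to 192 mm from the axis, 42 mm high)
- finish_mark (a point): finishing pointer: the same on the other side of the carousel, away from the robot, where the polisher sits; the wheel's axis is midway between the two marks
- hammer: bystander: a hammer lying on the bench
- brush: bystander: a brush lying on the bench
- beaker: bystander: a steel beaker 64 mm across, 75 mm tall
Mind the look-alikes: they are no part of the job. What is shaped like the lug_c but blue or red is not meant.

How it is judged:
By the outcome, as a careful person would: the job done as asked, in the order asked, and still so for the second after the job is handed in, with the robot touching nothing.
Of lug_a, lug_b, lug_c, lug_d, lug_e, lug_f only 4 to 6 are there at a start; the rules pass over those that are not, and their reading is None.
At some moment in a run one of pan, lug_a, lug_b, lug_c, lug_d, lug_e, lug_f may be knocked a few centimetres aside while the robot is not near it.
Once in a run the grip may slacken for a moment while it holds something.
It also fails if it takes over 208 s, if anything falls off the work surface, if the arm or the gripper's body presses on something with over 40 N, if the wrist force passes 120 N, or if a joint passes its speed limit or range.

## Robot

A 7-joint arm with a two-finger parallel gripper is mounted at the origin on the work surface. World frame = base frame: x ahead of the robot, y to its left, z up, the work surface at z = 0. Lengths are in m, angles in rad, forces in N, time in s.
With the tool pointing down it reaches from about 0.4 to 0.85 m from the base axis. Payload 10.4 kg.
Tool frame: the origin (TCP) lies on the centre line of the jaws, within the pads' length; the fingertips stand 17 mm ahead of it and the grasp point (between the pads) lies 2 mm behind it; z points along the fingers, y is the line along which they close (so a half turn about z gives the same grasp; the last joint's range is limited). The gripper opens to 85 mm and grips with 20 to 120 N. Pads are 22 mm wide; open, the fingers measure 114 mm over their backs; the gripper's body (76 mm by 85 mm) begins 54 mm behind the grasp point. The pads swing forward as they close: fully open they stand 13 mm farther back than shut.
Start: joints at [-0.023, 0.332, -0.065, 1.46, 0.022, 1.35, -0.088], TCP at [0.625, 0, 0.248] pointing down, gripper open.
Joint ranges: [-2.6, 2.6], [-0.5, 2.12], [-1.47, 1.34], [0.16, 2.42], [-1.27, 4.41], [0.06, 2.06], [-2.6, 2.6]. Speed limits (rad/s): [2.22, 2.22, 2.79, 2.79, 3.14, 3.14, 3.14].

## Interface

Orientations are given as a unit quaternion [x, y, z, w].
In Python, from workcell import get_obs, optics, job gives the robot as it stands. The module is installed in compiled form; this text tells all that it offers.
- The arm moves only by the tool send_rows, never from a script. Its argument "plan" is a list that holds one entry, the list of rows, each a list of 7 numbers: the turn, a rotation vector about the tool's x, y, z in units of 1.5 rad (1.0 is 1.5 rad), then the shift along the tool's x, y, z in units of 20 cm (1.0 is 20 cm), then the opening, from 0 (shut) to 1 (fully open). A call has 1 to 20 rows; each row shifts and turns the commanded pose from where the row before left it, along the tool's axes as they then stand; what a row does not reach is not made up. A row lasts 1/12 s, in which the tool goes at most 41.7 mm and 7.16 degrees, less where a joint would pass 70% of its speed; a pose out of reach is approached as far as the arm can. A call with a number of a shift or a turn outside -1 to 1 is refused whole. A call with a gripper value outside its range is refused whole. The fingers move at their own pace and stop on an object; "squeeze" is the grip in N (left out, the last holds). Time passes only in rows, so rows that do not move let the fingers close. It gives the time, the measured TCP pose, the force, the opening and the grip force at its end, in the units of the state.
- get_obs(): the state, without advancing time (a new reading comes with each control period).
- optics.camera(name): name is "scene" or "side" or "wrist"; returns the picture (420x560x3 uint8, red, green, blue); there is no depth.
- optics.get_calibration(name): a dict with "intrinsics" (3x3 intrinsics, pixels), "world_from_camera" (4x4, takes a point from camera to world coordinates); the wrist camera has in their place "T_tool_cam" (4x4, takes a point from camera to tool coordinates, whose origin is the TCP and whose axes are the flange's). Camera axes: x right, y up, looking along -z (the intrinsics and any distortion apply to the point x, -y, -z); pixel columns grow to the right and rows downward; lengths in m; the calibration is good to about 2 mm. A picture is of the moment at which its call begins: read the wrist's pose just before it. get_calibration takes no time and is no camera call.
- job.hand_in(): hands the job in; it is judged then, once.
The state is a dict: "clock": time; "joint_pos": joint angles; "joint_velocities": joint speeds; "tau": joint torques, N m; "position": TCP position; "ee_rot": TCP orientation; "ft_force": force on the tool from outside, world axes, zero at the start; "torque": the same for the moment, N m; "grip_width": opening from 0.0 (shut) to 1.0 (fully open); "grasp_force": force on a finger pad.
Only numpy, scipy, OpenCV 4.12 (cv2) and the standard library are available. Lean on these libraries where they do the work, as an engineer would, in place of code of your own. Each camera call takes 0.05 s, during which the arm holds its last target. There are 200 camera calls.

## Working session

There is one attempt and no reset: what is moved stays moved. The work goes in short steps, Python scripts to look and compute and a tool call to move; the robot and the scene stay as the last step left them, time stands still between calls to the robot, and variables do not carry over. Pictures are saved under pics/ and viewed, at most 15 in all, crops included, and the job is handed in when it is done.

Besides the shell and the picture viewer there is one more tool, called after ">>>" in YAML: its name, and indented under it one key for each argument. send_rows: Moves the arm, as the interface text tells. Its arguments: {"type":"object","properties":{"plan":{"type":"array"},"squeeze":{"type":"number"}},"required":["plan"]}

```bash
mkdir -p pics
cat > h.py <<'E'
import numpy as np,cv2
from workcell import get_obs,optics,job
from scipy.spatial.transform import Rotation as R
def cal(n,o=None):
    c=optics.get_calibration(n);K=np.array(c["intrinsics"])
    if n=="wrist":
        T=np.eye(4);T[:3,:3]=R.from_quat(o["ee_rot"]).as_matrix();T[:3,3]=o["position"]
        return K,T@np.array(c["T_tool_cam"]),c
    return K,np.array(c["world_from_camera"]),c
def ray(K,T,u,v):
    d=np.linalg.inv(K)@np.array([u,v,1.]);d=T[:3,:3]@np.array([d[0],-d[1],-d[2]]);return T[:3,3],d
def onz(K,T,u,v,z):
    o,d=ray(K,T,u,v);return o+d*(z-o[2])/d[2]
def proj(K,T,p):
    q=np.linalg.inv(T)@np.append(p,1);q=K@np.array([q[0],-q[1],-q[2]]);return q[:2]/q[2]
def shot(n,f):
    o=get_obs();im=optics.camera(n);cv2.imwrite(f"pics/{f}.png",im[:,:,::-1]);np.savez(f"pics/{f}.npz",im=im,p=o["position"],r=o["ee_rot"]);return o,im
E
python3 - <<'E'
from h import *
for n in("scene","side","wrist"):
    o,im=shot(n,n+"0");K,T,c=cal(n,o);print(n,K.round(1).tolist(),T.round(3).tolist(),[k for k in c])
print(get_obs())
E
```

```text
scene [[423.3, 0.0, 277.9], [0.0, 423.3, 213.9], [0.0, 0.0, 1.0]] [[-0.78, -0.499, 0.378, 0.972], [0.626, -0.617, 0.477, 0.6], [-0.005, 0.608, 0.794, 1.042], [0.0, 0.0, 0.0, 1.0]] ['intrinsics', 'world_from_camera']
side [[543.0, 0.0, 272.8], [0.0, 543.0, 219.3], [0.0, 0.0, 1.0]] [[0.902, 0.314, -0.295, 0.161], [-0.431, 0.629, -0.647, -0.761], [-0.017, 0.711, 0.703, 0.898], [0.0, 0.0, 0.0, 1.0]] ['intrinsics', 'world_from_camera']
wrist [[323.0, 0.0, 281.6], [0.0, 323.0, 207.9], [0.0, 0.0, 1.0]] [[1.0, -0.001, 0.001, 0.625], [0.001, 0.951, 0.308, 0.08], [-0.001, -0.308, 0.951, 0.373], [0.0, 0.0, 0.0, 1.0]] ['intrinsics', 'T_tool_cam']
{'clock': 0.15, 'joint_pos': array([-0.02259005,  0.33271724, -0.06471512,  1.46076786,  0.0216105 ,
        1.34991853, -0.08851306]), 'joint_velocities': array([-7.17101361e-04, -2.33270068e-03, -1.08803671e-03, -3.24190800e-03,
        1.03763422e-03, -5.04655146e-06, -1.21512943e-03]), 'tau': array([ 1.13752249e-03, -6.25829744e+01,  4.95374459e-02, -3.91853535e+01,
        1.63436425e-02,  7.44175835e-03, -2.63868424e-05]), 'position': array([ 6.24718981e-01, -8.78210937e-07,  2.47695357e-01]), 'ee_rot': array([ 7.07102812e-01,  7.07110531e-01, -4.13283163e-04, -3.74248665e-04]), 'ft_force': array([-0.11235433, -0.03065579, -0.31100518]), 'torque': array([-0.00536528, -0.02451548,  0.0090166 ]), 'grasp_force': 0.0, 'grip_width': 1.0040932108170302}
```

View images.

View pics/scene0.png

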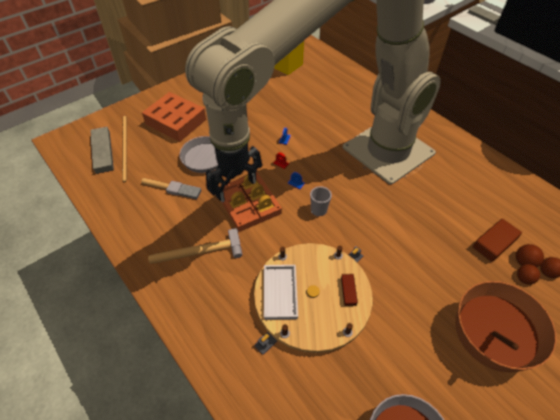

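View pics/side0.png

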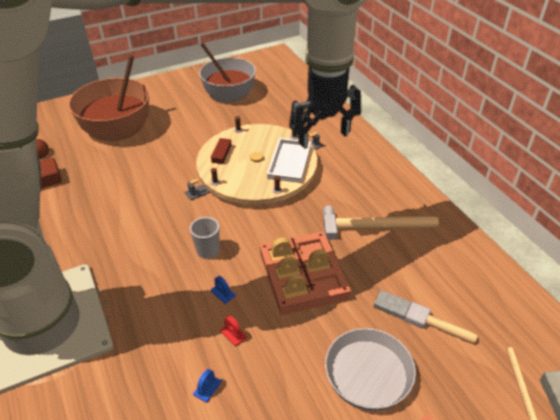

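Run:
```python
from h import *
S=cal("scene");D=cal("side")
def p(n,s,d,z):
    a=onz(S[0],S[1],*s,z) if s else None; b=onz(D[0],D[1],*d,z) if d else None
    print(n,None if a is None else a.round(3),None if b is None else b.round(3))
p("hub",(313,291),(257,156),.038)
p("tray",(280,292),(291,160),.038)
p("load",(356,253),(195,188),.042)
p("fin",(264,341),(316,139),.042)
p("pegA",(283,249),(277,180),.076);p("pegB",(339,248),(214,170),.076);p("pegC",(349,325),(238,119),.076);p("pegD",(285,326),None,.076)
p("block",(349,289),(221,151),.045)
p("pan",(200,154),(370,370),.03)
p("beaker",(320,193),(205,225),.075)
p("hamhead",(235,243),(330,222),.02);p("hamend",(150,258),(437,222),.02)
p("brush",(172,186),(385,305),.01)
for i,q in enumerate([(262,240),(324,234),(350,290),(277,308)]): p("mould%d"%i,None,q,.03)
for i,q in enumerate([(281,248),(289,267),(319,260),(294,287)]): p("ear%d"%i,None,q,.055)
im=np.load("pics/side0.npz")["im"][225:315,250:360];cv2.imwrite("pics/m.png",cv2.resize(im,None,fx=6,fy=6,interpolation=3)[:,:,::-1])
```

```text
hub [0.581 0.253 0.038] [0.586 0.257 0.038]
tray [0.65  0.201 0.038] [0.656 0.203 0.038]
load [0.412 0.242 0.042] [0.4   0.207 0.042]
fin [0.764 0.28  0.042] [0.753 0.248 0.042]
pegA [0.576 0.121 0.076] [0.572 0.109 0.076]
pegB [0.456 0.214 0.076] [0.453 0.209 0.076]
pegC [0.589 0.388 0.076] [0.587 0.38  0.076]
pegD [0.71  0.293 0.076] None
block [0.507 0.31  0.045] [0.508 0.31  0.045]
pan [ 0.535 -0.373  0.03 ] [ 0.517 -0.381  0.03 ]
beaker [0.364 0.037 0.075] [0.37  0.046 0.075]
hamhead [ 0.648 -0.01   0.02 ] [ 0.644 -0.019  0.02 ]
hamend [ 0.864 -0.119  0.02 ] [ 0.861 -0.127  0.02 ]
brush [ 0.676 -0.325  0.01 ] [ 0.63  -0.263  0.01 ]
mould0 None [ 0.477 -0.009  0.03 ]
mould1 None [ 0.608 -0.054  0.03 ]
mould2 None [ 0.578 -0.213  0.03 ]
mould3 None [ 0.427 -0.188  0.03 ]
ear0 None [ 0.494 -0.069  0.055]
ear1 None [ 0.486 -0.123  0.055]
ear2 None [ 0.549 -0.134  0.055]
ear3 None [ 0.472 -0.174  0.055]
```

View pics/m.png

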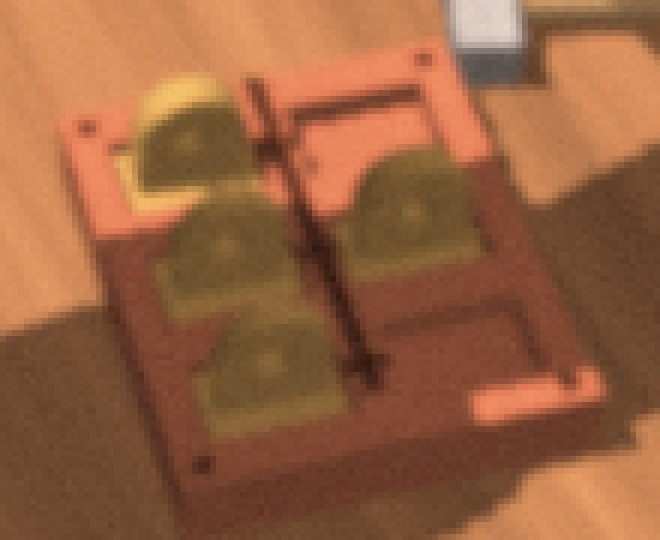

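View pics/wrist0.png

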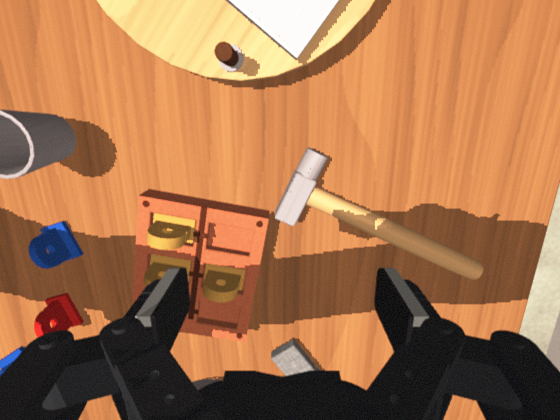

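Scene: four lugs in the mould near (0.52,-0.11), with the far two x=+33 cavities empty. The wheel hub is at about (0.583,0.255), the tray at -37° and the load pointer at about 187°. I'll go over the wheel for a closer look.

>>> send_rows:
  plan:
    - [[0,0,0,0.125,-0.021,-0.076,1],[0,0,0,0.125,-0.021,-0.076,1],[0,0,0,0.125,-0.021,-0.076,1],[0,0,0,0.125,-0.021,-0.076,1],[0,0,0,0.125,-0.021,-0.076,1],[0,0,0,0.125,-0.021,-0.076,1],[0,0,0,0.125,-0.021,-0.076,1],[0,0,0,0.125,-0.021,-0.076,1],[0,0,0,0.125,-0.021,-0.076,1],[0,0,0,0.125,-0.021,-0.076,1],[0,0,0,0,0,0,0.4],[0,0,0,0,0,0,0.4]]

```text
clock: 1.15
position: [0.5826, 0.2519, 0.4006]
ee_rot: [0.706, 0.708, 0.0, -0.0]
ft_force: [1.2, -0.4, -0.6]
grip_width: 0.748
grasp_force: 0.0
```

Run:
```python
from h import *
o,im=shot("wrist","w1");print(o["position"],o["ee_rot"])
o,im=shot("side","s1")
im=im[230:310,250:360]
```

```text
[0.58255176 0.2518778  0.40062837] [ 7.06012122e-01  7.08199569e-01  4.89081647e-04 -1.21558310e-04]
```

View pics/w1.png

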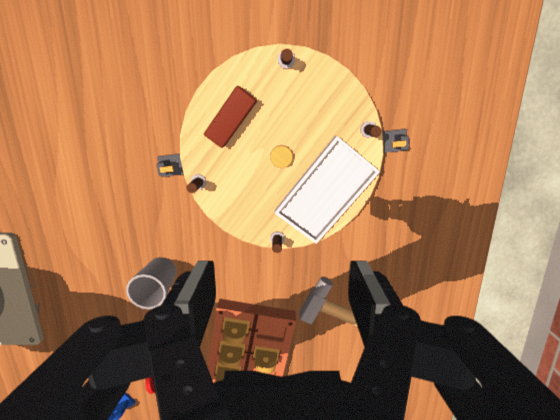

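Run:
```python
from h import *
o=get_obs();K,T,_=cal("wrist",o)
P=lambda u,v,z:onz(K,T,u,v,z)[:2]
l=P(166,169,.042);f=P(400,143,.042);h=P(282,157,.038)
c=(l+f)/2;print("load,fin,hub,mid",l,f,h,c,np.linalg.norm(f-l)/2)
im=optics.camera("wrist");hsv=cv2.cvtColor(im,cv2.COLOR_RGB2HSV)
# wheel ellipse
a=np.rad2deg
print("ang load",a(np.arctan2(*(l-f)[::-1]))%360)
tc=[P(u,v,.052) for u,v in[(339,139),(380,175),(317,243),(276,208)]]
t=np.mean(tc,0);d=t-c;print("tray",t,np.linalg.norm(d),a(np.arctan2(d[1],d[0])),[np.linalg.norm(tc[i]-tc[i-1]).round(3) for i in range(4)])
e=(tc[1]-tc[2]);print("tray long edge ang",a(np.arctan2(e[1],e[0])))
for q in[(287,56),(374,131),(277,245),(193,186)]:
    p=P(*q,.076);d=p-c;print("peg",p.round(4),np.linalg.norm(d).round(4),a(np.arctan2(d[1],d[0])).round(1))
# mould
for q in[(218,302),(297,312)]: print("mould corner",P(*q,.03))
for q in[(234,331),(230,353),(265,358)]: print("ear",P(*q,.06))
```

```text
load,fin,hub,mid [0.40790815 0.23430173] [0.7572327  0.27321598] [0.58328812 0.25187488] [0.58257042 0.25375885] 0.17574268198650023
ang load 186.35645920848256
tray [0.65192714 0.19999326] 0.08775586948265762 -37.78297964643422 [np.float64(0.139), np.float64(0.083), np.float64(0.142), np.float64(0.088)]
tray long edge ang 50.80038759051702
peg [0.5895 0.3859] 0.1323 87.0
peg [0.7079 0.2932] 0.1314 17.5
peg [0.5758 0.1244] 0.1295 -93.0
peg [0.4561 0.2164] 0.1318 -163.6
mould corner [ 0.46963299 -0.00735592]
mould corner [ 0.61043307 -0.02814466]
ear [ 0.50060635 -0.04505361]
ear [ 0.49140397 -0.09180911]
ear [ 0.55321311 -0.10272404]
```

Wrist view: hub at pixel (282,157), tray centre (328,191), load tongue (166,169) and finish tongue (400,143). The peg I want is at (374,131). The tray has to turn 136° clockwise, so I'll grip that peg.

>>> send_rows:
  plan:
    - [[0,0,0,0.051,0.16,0.08,0.4],[0,0,0,0.051,0.16,0.08,0.4],[0,0,0,0.051,0.16,0.08,0.4],[0,0,0,0.051,0.16,0.08,0.4],[0,0,0,0,0,0.135,0.4],[0,0,0,0,0,0.135,0.4],[0,0,0,0,0,0.135,0.4],[0,0,0,0,0,0.135,0.4],[0,0,0,0,0,0.135,0.4],[0,0,0,0,0,0.135,0.4],[0,0,0,0,0,0.135,0.4],[0,0,0,0,0,0.135,0.4],[0,0,0,0,0,0.135,0.4],[0,0,0,0,0,0.135,0.4],[0,0,0,0,0,0,0],[0,0,0,0,0,0,0],[0,0,0,0,0,0,0],[0,0,0,0,0,0,0],[0,0,0,0,0,0,0]]
  squeeze: 25

```text
clock: 2.88
position: [0.7101, 0.2892, 0.0638]
ee_rot: [0.707, 0.707, -0.002, -0.0]
ft_force: [4.6, 0.8, -25.7]
grip_width: 0.174
grasp_force: 26.1
```

Run:
```python
from h import *
o=get_obs();p=o["position"];print(p,o["grip_width"]*85,o["grasp_force"])
c=np.array([.583,.253]);d=p[:2]-c;print(np.hypot(*d),np.rad2deg(np.arctan2(d[1],d[0])))
a0=np.deg2rad(17.5);a=a0-np.deg2rad(np.arange(0,37)*3.775)
q=.135*np.c_[np.cos(a),np.sin(a)];s=np.diff(q,axis=0)/.2
for i in range(36):print(f"[0,0,0,{s[i,1]:.3f},{s[i,0]:.3f},0,0],",end=""+("\n" if i%18==17 else ""))
```

```text
[0.71007383 0.28917003 0.06383822] 14.820142428418224 26.092752814292908
0.1321212700387552 15.888360895294873
[0,0,0,-0.043,0.012,0,0],[0,0,0,-0.044,0.009,0,0],[0,0,0,-0.044,0.006,0,0],[0,0,0,-0.044,0.003,0,0],[0,0,0,-0.044,0.000,0,0],[0,0,0,-0.044,-0.003,0,0],[0,0,0,-0.044,-0.005,0,0],[0,0,0,-0.044,-0.008,0,0],[0,0,0,-0.043,-0.011,0,0],[0,0,0,-0.042,-0.014,0,0],[0,0,0,-0.041,-0.017,0,0],[0,0,0,-0.040,-0.019,0,0],[0,0,0,-0.039,-0.022,0,0],[0,0,0,-0.037,-0.025,0,0],[0,0,0,-0.035,-0.027,0,0],[0,0,0,-0.034,-0.029,0,0],[0,0,0,-0.032,-0.031,0,0],[0,0,0,-0.029,-0.033,0,0],
[0,0,0,-0.027,-0.035,0,0],[0,0,0,-0.025,-0.037,0,0],[0,0,0,-0.022,-0.038,0,0],[0,0,0,-0.020,-0.040,0,0],[0,0,0,-0.017,-0.041,0,0],[0,0,0,-0.014,-0.042,0,0],[0,0,0,-0.012,-0.043,0,0],[0,0,0,-0.009,-0.044,0,0],[0,0,0,-0.006,-0.044,0,0],[0,0,0,-0.003,-0.044,0,0],[0,0,0,0.000,-0.044,0,0],[0,0,0,0.003,-0.044,0,0],[0,0,0,0.006,-0.044,0,0],[0,0,0,0.009,-0.044,0,0],[0,0,0,0.012,-0.043,0,0],[0,0,0,0.014,-0.042,0,0],[0,0,0,0.017,-0.041,0,0],[0,0,0,0.020,-0.040,0,0],
```

```bash
cat >> h.py <<'E'
def arc(a0,da,n,chunk,r=.135):
    # smooth ends: trapezoid with 3-row ramps; tool x=world y, tool y=world x
    w=np.ones(n);w[:3]=w[-3:][::-1]=[.25,.5,.75];w/=w.sum()
    a=np.deg2rad(a0+da*np.r_[0,np.cumsum(w)]);s=np.diff(r*np.c_[np.cos(a),np.sin(a)],axis=0)/.2
    for i in range(n):print(f"[0,0,0,{s[i,1]:.3f},{s[i,0]:.3f},0,0],",end="\n\n" if i%chunk==chunk-1 else "")
E
python3 - <<'E'
from h import *
o=get_obs();print(o["ft_force"],o["position"])
arc(17.5,-135.8,57,19)
E
```

```text
[  4.55582474   0.79598007 -25.68333121] [0.71007383 0.28917003 0.06383822]
[0,0,0,-0.007,0.002,0,0],[0,0,0,-0.014,0.004,0,0],[0,0,0,-0.021,0.006,0,0],[0,0,0,-0.029,0.006,0,0],[0,0,0,-0.029,0.005,0,0],[0,0,0,-0.029,0.004,0,0],[0,0,0,-0.030,0.003,0,0],[0,0,0,-0.030,0.001,0,0],[0,0,0,-0.030,-0.000,0,0],[0,0,0,-0.030,-0.001,0,0],[0,0,0,-0.030,-0.003,0,0],[0,0,0,-0.029,-0.004,0,0],[0,0,0,-0.029,-0.005,0,0],[0,0,0,-0.029,-0.007,0,0],[0,0,0,-0.029,-0.008,0,0],[0,0,0,-0.028,-0.009,0,0],[0,0,0,-0.028,-0.010,0,0],[0,0,0,-0.027,-0.011,0,0],[0,0,0,-0.027,-0.013,0,0],

[0,0,0,-0.026,-0.014,0,0],[0,0,0,-0.026,-0.015,0,0],[0,0,0,-0.025,-0.016,0,0],[0,0,0,-0.024,-0.017,0,0],[0,0,0,-0.023,-0.018,0,0],[0,0,0,-0.023,-0.019,0,0],[0,0,0,-0.022,-0.020,0,0],[0,0,0,-0.021,-0.021,0,0],[0,0,0,-0.020,-0.022,0,0],[0,0,0,-0.019,-0.023,0,0],[0,0,0,-0.018,-0.024,0,0],[0,0,0,-0.017,-0.024,0,0],[0,0,0,-0.016,-0.025,0,0],[0,0,0,-0.015,-0.026,0,0],[0,0,0,-0.013,-0.026,0,0],[0,0,0,-0.012,-0.027,0,0],[0,0,0,-0.011,-0.027,0,0],[0,0,0,-0.010,-0.028,0,0],[0,0,0,-0.009,-0.028,0,0],

[0,0,0,-0.007,-0.029,0,0],[0,0,0,-0.006,-0.029,0,0],[0,0,0,-0.005,-0.029,0,0],[0,0,0,-0.004,-0.029,0,0],[0,0,0,-0.002,-0.030,0,0],[0,0,0,-0.001,-0.030,0,0],[0,0,0,0.000,-0.030,0,0],[0,0,0,0.002,-0.030,0,0],[0,0,0,0.003,-0.029,0,0],[0,0,0,0.004,-0.029,0,0],[0,0,0,0.005,-0.029,0,0],[0,0,0,0.007,-0.029,0,0],[0,0,0,0.008,-0.029,0,0],[0,0,0,0.009,-0.028,0,0],[0,0,0,0.010,-0.028,0,0],[0,0,0,0.012,-0.027,0,0],[0,0,0,0.010,-0.020,0,0],[0,0,0,0.007,-0.013,0,0],[0,0,0,0.003,-0.007,0,0],
```

>>> send_rows:
  plan:
    - [[0,0,0,-0.007,0.002,0,0],[0,0,0,-0.014,0.004,0,0],[0,0,0,-0.021,0.006,0,0],[0,0,0,-0.029,0.006,0,0],[0,0,0,-0.029,0.005,0,0],[0,0,0,-0.029,0.004,0,0],[0,0,0,-0.03,0.003,0,0],[0,0,0,-0.03,0.001,0,0],[0,0,0,-0.03,0,0,0],[0,0,0,-0.03,-0.001,0,0],[0,0,0,-0.03,-0.003,0,0],[0,0,0,-0.029,-0.004,0,0],[0,0,0,-0.029,-0.005,0,0],[0,0,0,-0.029,-0.007,0,0],[0,0,0,-0.029,-0.008,0,0],[0,0,0,-0.028,-0.009,0,0],[0,0,0,-0.028,-0.01,0,0],[0,0,0,-0.027,-0.011,0,0],[0,0,0,-0.027,-0.013,0,0]]

```text
clock: 4.47
position: [0.7043, 0.1883, 0.0673]
ee_rot: [0.707, 0.707, 0.001, 0.001]
ft_force: [8.1, -0.3, -12.7]
grip_width: 0.177
grasp_force: 24.5
```

>>> send_rows:
  plan:
    - [[0,0,0,-0.026,-0.014,0,0],[0,0,0,-0.026,-0.015,0,0],[0,0,0,-0.025,-0.016,0,0],[0,0,0,-0.024,-0.017,0,0],[0,0,0,-0.023,-0.018,0,0],[0,0,0,-0.023,-0.019,0,0],[0,0,0,-0.022,-0.02,0,0],[0,0,0,-0.021,-0.021,0,0],[0,0,0,-0.02,-0.022,0,0],[0,0,0,-0.019,-0.023,0,0],[0,0,0,-0.018,-0.024,0,0],[0,0,0,-0.017,-0.024,0,0],[0,0,0,-0.016,-0.025,0,0],[0,0,0,-0.015,-0.026,0,0],[0,0,0,-0.013,-0.026,0,0],[0,0,0,-0.012,-0.027,0,0],[0,0,0,-0.011,-0.027,0,0],[0,0,0,-0.01,-0.028,0,0],[0,0,0,-0.009,-0.028,0,0]]

```text
clock: 6.05
position: [0.6214, 0.1111, 0.0675]
ee_rot: [0.709, 0.705, -0.001, 0.004]
ft_force: [9.9, -24.3, -9.0]
grip_width: 0.113
grasp_force: 26.8
```

>>> send_rows:
  plan:
    - [[0,0,0,-0.007,-0.029,0,0],[0,0,0,-0.006,-0.029,0,0],[0,0,0,-0.005,-0.029,0,0],[0,0,0,-0.004,-0.029,0,0],[0,0,0,-0.002,-0.03,0,0],[0,0,0,-0.001,-0.03,0,0],[0,0,0,0,-0.03,0,0],[0,0,0,0.002,-0.03,0,0],[0,0,0,0.003,-0.029,0,0],[0,0,0,0.004,-0.029,0,0],[0,0,0,0.005,-0.029,0,0],[0,0,0,0.007,-0.029,0,0],[0,0,0,0.008,-0.029,0,0],[0,0,0,0.009,-0.028,0,0],[0,0,0,0.01,-0.028,0,0],[0,0,0,0.012,-0.027,0,0],[0,0,0,0.01,-0.02,0,0],[0,0,0,0.007,-0.013,0,0],[0,0,0,0.003,-0.007,0,0]]

```text
clock: 7.63
position: [0.5159, 0.1185, 0.0673]
ee_rot: [0.71, 0.704, -0.008, 0.003]
ft_force: [-20.9, -41.2, 23.2]
grip_width: 0.0
grasp_force: 21.7
```

Run:
```python
from h import *
shot("scene","sc2")
o=get_obs();print(o["position"],o["clock"])
im=optics.camera("scene");cv2.imwrite("pics/sc2c.png",cv2.resize(im[140:370,180:400],None,fx=2.5,fy=2.5)[:,:,::-1])
```

```text
[0.51566276 0.11859719 0.06728654] 7.6833
```

View pics/sc2c.png

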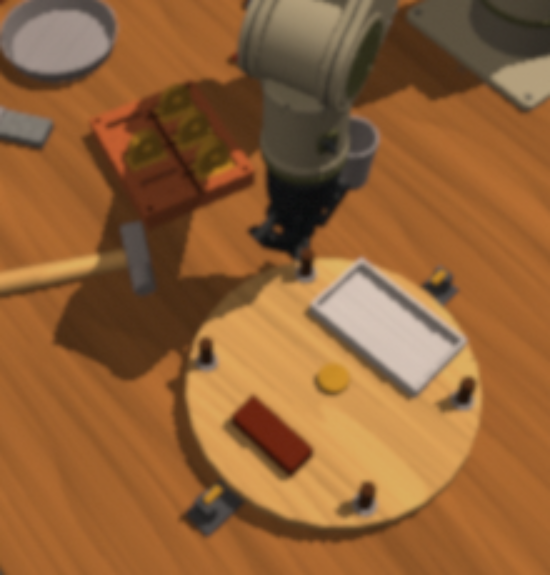

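>>> send_rows:
  plan:
    - [[0,0,0,-0.06,0,0,0],[0,0,0,-0.06,0,0,0],[0,0,0,0,0,-0.18,0.3],[0,0,0,0.1,0.03,-0.18,0.3],[0,0,0,0.14,0.05,-0.18,0.3],[0,0,0,0.16,0.06,-0.18,0.3],[0,0,0,0.14,0.05,-0.18,0.3],[0,0,0,0.14,0.05,-0.18,0.3],[0,0,0,0.1,0.05,-0.18,0.3],[0,0,0,0.05,0.04,-0.18,0.3],[0,0,0,0,0,-0.18,0.5],[0,0,0,0,0,0,0.5],[0,0,0,0,0,0,0.5]]

```text
clock: 8.82
position: [0.5796, 0.2591, 0.3764]
ee_rot: [0.707, 0.707, 0.004, 0.001]
ft_force: [0.3, -0.9, -1.2]
grip_width: 0.499
grasp_force: 0.0
```

Run:
```python
from h import *
o,im=shot("wrist","w3");print(o["position"],o["ee_rot"])
```

```text
[0.57963529 0.25906925 0.37640661] [0.70679187 0.70741152 0.00361322 0.00106858]
```

View pics/w3.png

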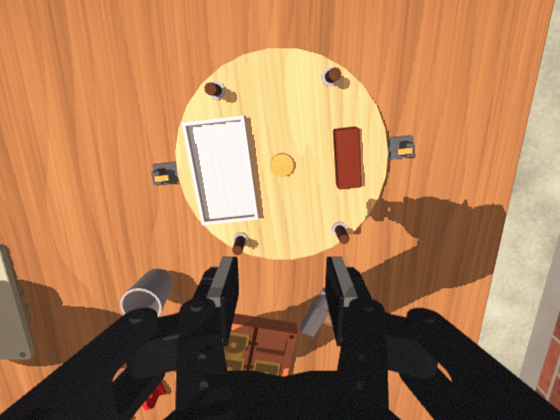

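```bash
cat >> h.py <<'E'
def wheel(f,clk=None):
    z=np.load(f"pics/{f}.npz");im=z["im"];K,T,_=cal("wrist",{"position":z["p"],"ee_rot":z["r"]})
    P=lambda u,v,h:onz(K,T,u,v,h)[:2];h=cv2.cvtColor(im,cv2.COLOR_RGB2HSV);A=lambda d:np.rad2deg(np.arctan2(d[1],d[0]))
    m=((h[...,1]<70)&(h[...,2]>150)).astype(np.uint8);n,l,s,c=cv2.connectedComponentsWithStats(m[:300,:430])
    k=1+np.argmax(s[1:,4]);w=np.argwhere(l==k)[:,::-1]
    q=np.array([P(u,v,.042) for u,v in w]);r=cv2.minAreaRect((q*1000).astype(np.float32));t=np.array(r[0])/1000
    print("tray c",t,"size",r[1],"rect ang",r[2])
    # tongues: saturated yellow
    y=((h[...,0]>18)&(h[...,0]<28)&(h[...,1]>200)&(h[...,2]>170)).astype(np.uint8)
    n,l,s,c=cv2.connectedComponentsWithStats(y)
    for i in range(1,n):
        if s[i,4]>15:print("yellow",c[i].round(1),s[i,4],P(*c[i],.042).round(4))
    return t,P
E
python3 - <<'E'
from h import *
t,P=wheel("w3")
l=P(161,178,.042);f=P(405,151,.042);c=(l+f)/2;A=lambda d:np.rad2deg(np.arctan2(d[1],d[0]))%360
print(l,f,c,A(l-f),A(t-c),np.hypot(*(t-c)))
for q in[(333,74),(212,88),(342,237),(238,247)]:
    p=P(*q,.076);print("peg",p.round(4),np.hypot(*(p-c)).round(4),A(p-c).round(1))
for q in[(184,125),(240,117),(258,219),(204,225)]:print(P(*q,.052))
E
```

```text
tray c [0.4949108  0.24468599] size (87.93431854248047, 153.25958251953125) rect ang 6.452171325683594
[0.4070185  0.23706087] [0.75656026 0.27624733] [0.58178938 0.2566541 ] 186.39661243279778 187.8435138706978 0.08769905162228515
peg [0.644  0.3744] 0.1331 62.1
peg [0.4952 0.358 ] 0.1333 130.5
peg [0.6677 0.1588] 0.1302 311.3
peg [0.5189 0.1434] 0.1295 240.9
[0.44981147 0.31215052]
[0.52564381 0.32266444]
[0.54679214 0.17756057]
[0.46647693 0.16814752]
```

Tray aligned with the load pointer within ~0.5° (tray angle 186.4°, pointer 186.4°). The pointer tongues are at pixels (161,178) and (405,151). I'll go over the mould next.

>>> send_rows:
  plan:
    - [[0,0,0,-0.185,-0.027,0.04,0.5],[0,0,0,-0.185,-0.027,0.04,0.5],[0,0,0,-0.185,-0.027,0.04,0.5],[0,0,0,-0.185,-0.027,0.04,0.5],[0,0,0,-0.185,-0.027,0.04,0.5],[0,0,0,-0.185,-0.027,0.04,0.5],[0,0,0,-0.185,-0.027,0.04,0.5],[0,0,0,-0.185,-0.027,0.04,0.5],[0,0,0,-0.185,-0.027,0.04,0.5],[0,0,0,-0.185,-0.027,0.04,0.5],[0,0,0.082,0,0,0,0.5],[0,0,0.082,0,0,0,0.5],[0,0,0.082,0,0,0,0.5],[0,0,0.082,0,0,0,0.5],[0,0,0.082,0,0,0,0.5],[0,0,0.082,0,0,0,0.5],[0,0,0.082,0,0,0,0.5]]

```text
clock: 10.28
position: [0.5241, -0.1119, 0.2915]
ee_rot: [0.939, 0.345, -0.0, -0.0]
ft_force: [0.6, 0.2, 0.6]
grip_width: 0.5
grasp_force: 0.0
```

>>> send_rows:
  plan:
    - [[0,0,0.082,0,0,0,0.5],[0,0,0.082,0,0,0,0.5],[0,0,0.082,0,0,0,0.5],[0,0,0.082,0,0,0,0.5],[0,0,0.082,0,0,0,0.5],[0,0,0.082,0,0,0,0.5],[0,0,0.082,0,0,0,0.5],[0,0,0,0,0,0,0.5],[0,0,0,0,0,0,0.5]]

```text
clock: 11.03
position: [0.5244, -0.1118, 0.2918]
ee_rot: [0.997, -0.074, -0.0, -0.0]
ft_force: [-0.3, -0.4, 0.4]
grip_width: 0.498
grasp_force: 0.0
```

Run:
```python
from h import *
o,im=shot("wrist","w4");print(o["position"],o["ee_rot"],o["joint_pos"].round(2))
```

```text
[ 0.52436196 -0.11181336  0.29180503] [ 9.97284409e-01 -7.36459949e-02 -2.58902654e-04 -8.58152249e-05] [ 0.06  0.11  0.07  1.63 -0.01  1.39 -1.59]
```

View pics/w4.png

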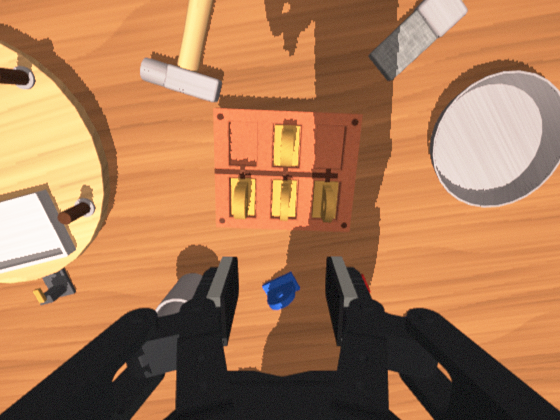

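Run:
```python
from h import *
z=np.load("pics/w4.npz");K,T,_=cal("wrist",{"position":z["p"],"ee_rot":z["r"]})
P=lambda u,v,h:onz(K,T,u,v,h)[:2]
d=[P(*q,.03) for q in[(221,114.5),(355,122),(344,225),(222,220)]]
c=np.mean(d,0);ex=(d[0]+d[1]-d[2]-d[3]);yaw=np.arctan2(ex[1],ex[0]);ey=d[0]+d[3]-d[1]-d[2]
print("mould",c,"yaw",np.rad2deg(yaw),np.rad2deg(np.arctan2(ey[1],ey[0]))-90,[np.linalg.norm(d[i]-d[i-1]).round(4) for i in range(4)])
x=np.array([np.cos(yaw),np.sin(yaw)]);y=np.array([-x[1],x[0]])
for a,b in[(-33,52),(-33,0),(-33,-52),(33,0)]:
    q=c+(a*x+b*y)/1000;print(a,b,q.round(4),proj(K,T,[*q,.068]).round(0))
tl=R.from_quat(z["r"]).as_matrix()[:,0];print("tool x ang",np.rad2deg(np.arctan2(tl[1],tl[0])))
# pan rim ellipse
for q in[(433,138),(565,140),(500,70),(495,207)]:print("panrim",P(*q,.033))
print("panfloor",P(487,137,.003))
```

```text
mould [ 0.52163924 -0.11541371] yaw -10.919541881659947 -11.18608059985209 [np.float64(0.1293), np.float64(0.155), np.float64(0.1278), np.float64(0.156)]
-33 52 [ 0.4991 -0.0581] [239. 207.]
-33 0 [ 0.4892 -0.1092] [285. 208.]
-33 -52 [ 0.4794 -0.1602] [330. 210.]
33 0 [ 0.554  -0.1217] [287. 150.]
tool x ang -8.446855020209517
panrim [ 0.53823142 -0.29162909]
panrim [ 0.51338114 -0.44437327]
panrim [ 0.60156429 -0.36460055]
panrim [ 0.44147382 -0.3679316 ]
panfloor [ 0.52457811 -0.37204149]
```

Wrist view: four lugs, with ears at pixels (242,198), (285,198), (325,200) and (287,145). Mould centre (0.522,-0.115), yaw -11°, pan at (0.524,-0.370). Going for the first lug.

>>> send_rows:
  plan:
    - [[0,0,0.029,0,0,0,0.4],[0,0,0,-0.044,-0.06,0,0.4],[0,0,0,-0.044,-0.06,0,0.4],[0,0,0,-0.044,-0.06,0,0.4],[0,0,0,-0.043,-0.06,0,0.4],[0,0,0,0,0,0.135,0.4],[0,0,0,0,0,0.135,0.4],[0,0,0,0,0,0.135,0.4],[0,0,0,0,0,0.135,0.4],[0,0,0,0,0,0.135,0.4],[0,0,0,0,0,0.135,0.4],[0,0,0,0,0,0.135,0.4],[0,0,0,0,0,0.135,0.4],[0,0,0,0,0,0.06,0.4],[0,0,0,0,0,0.05,0.4],[0,0,0,0,0,0,0],[0,0,0,0,0,0,0],[0,0,0,0,0,0,0],[0,0,0,0,0,0,0],[0,0,0,0,0,0,0]]
  squeeze: 60

```text
clock: 12.75
position: [0.5003, -0.0578, 0.055]
ee_rot: [0.995, -0.097, 0.001, -0.0]
ft_force: [-0.7, -0.5, -2.4]
grip_width: 0.138
grasp_force: 62.0
```

>>> send_rows:
  plan:
    - [[0,0,0,0,0,-0.03,0],[0,0,0,0,0,-0.06,0],[0,0,0,0,0,-0.1,0],[0,0,0,0,0,-0.13,0],[0,0,0,0,0,-0.13,0],[0,0,0,0,0,-0.1,0],[0,0,0,0,0,-0.05,0],[0,0,0,0,0,0,0]]

```text
clock: 13.42
position: [0.5011, -0.0579, 0.1769]
ee_rot: [0.995, -0.097, 0.002, -0.0]
ft_force: [0.6, -0.3, -3.2]
grip_width: 0.143
grasp_force: 62.2
```

```bash
cat >> h.py <<'E'
def go(tx,ty,yaw=None):
    """tool-frame shift/turn (units) to world xy; yaw = wanted tool-x heading deg (turn first)"""
    o=get_obs();m=R.from_quat(o["ee_rot"]).as_matrix();a=np.rad2deg(np.arctan2(m[1,0],m[0,0]));print("pos",o["position"].round(4),"head",a.round(2),"w",(o["grip_width"]*85).round(2),o["grasp_force"].round(1),"t",o["clock"])
    y=a if yaw is None else yaw;f=np.deg2rad(y);d=np.array([tx,ty])-o["position"][:2]
    print("turn units",np.deg2rad(a-y)/1.5,"sx",(d@[np.cos(f),np.sin(f)])/.2,"sy",(d@[np.sin(f),-np.cos(f)])/.2)
E
python3 - <<'E'
from h import *
go(.4975-.046*np.sin(np.deg2rad(6.4))*1,.245+.046*np.cos(np.deg2rad(6.4)),6.4)
E
```

```text
Traceback (most recent call last):
  File "h.py", line 38, in go
    o=get_obs();m=R.from_quat(o["ee_rot"]).as_matrix();a=np.rad2deg(np.arctan2(m[1,0],m[0,0]));print("pos",o["position"].round(4),"head",a.round(2),"w",(o["grip_width"]*85).round(2),o["grasp_force"].round(1),"t",o["clock"])
                                                                                                                                                        ^^^^^^^^^^^^^^^^^^^^^^^^^^
AttributeError: 'float' object has no attribute 'round'
```

```bash
sed -i 's/(o\["grip_width"\]\*85).round(2),o\["grasp_force"\].round(1)/round(o["grip_width"]*85,2),round(o["grasp_force"],1)/' h.py
python3 - <<'E'
from h import *
go(.4975-.046*np.sin(np.deg2rad(6.4))*1,.245+.046*np.cos(np.deg2rad(6.4)),6.4)
E
```

```text
pos [ 0.5011 -0.0579  0.1769] head -11.15 w 12.2 62.2 t 13.4167
turn units -0.204218984751136 sx 0.15080856045830163 sy -1.7370539155560139
```

>>> send_rows:
  plan:
    - [[0,0,-0.051,0.006,-0.06,0,0],[0,0,-0.051,0.013,-0.1,0,0],[0,0,-0.051,0.013,-0.15,0,0],[0,0,-0.051,0.013,-0.15,0,0],[0,0,0,0.013,-0.15,0,0],[0,0,0,0.013,-0.15,0,0],[0,0,0,0.013,-0.15,0,0],[0,0,0,0.013,-0.15,0,0],[0,0,0,0.013,-0.15,0,0],[0,0,0,0.013,-0.15,0,0],[0,0,0,0.013,-0.15,0,0],[0,0,0,0.013,-0.15,0,0],[0,0,0,0.013,-0.1,0,0],[0,0,0,0,-0.07,0,0],[0,0,0,0,0,0.1,0],[0,0,0,0,0,0.13,0],[0,0,0,0,0,0.1,0],[0,0,0,0,0,0.05,0],[0,0,0,0,0,0,0]]

```text
clock: 15.0
position: [0.505, 0.3065, 0.0951]
ee_rot: [0.998, 0.055, -0.002, 0.001]
ft_force: [0.3, -0.1, -2.1]
grip_width: 0.142
grasp_force: 62.2
```

Run:
```python
from h import *
go(.4975-.046*np.sin(np.deg2rad(6.4))*1,.245+.046*np.cos(np.deg2rad(6.4)),6.4)
o,im=shot("wrist","w5")
```

```text
pos [0.505  0.3065 0.0951] head 6.35 w 12.04 62.2 t 15.0
turn units -0.0005630684011413316 sx -0.07170962725698918 sy 0.07122316917743947
```

View pics/w5.png

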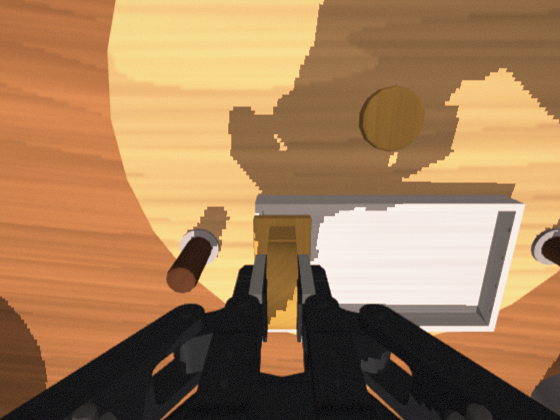

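>>> send_rows:
  plan:
    - [[0,0,0,-0.036,0.036,0,0],[0,0,0,-0.036,0.035,0,0],[0,0,0,0,0,0.04,0],[0,0,0,0,0,0.03,0],[0,0,0,0,0,0.02,0],[0,0,0,0,0,0,0],[0,0,0,0,0,0,0]]

```text
clock: 15.63
position: [0.4938, 0.2927, 0.0801]
ee_rot: [0.998, 0.056, -0.0, -0.0]
ft_force: [0.3, 0.1, -1.0]
grip_width: 0.143
grasp_force: 62.3
```

>>> send_rows:
  plan:
    - [[0,0,0,0,0,0.01,0],[0,0,0,0,0,0.01,0],[0,0,0,0,0,0.005,0],[0,0,0,0,0,0,0]]

```text
clock: 15.97
position: [0.4937, 0.2923, 0.075]
ee_rot: [0.998, 0.056, -0.0, 0.0]
ft_force: [-1.2, 0.6, -3.1]
grip_width: 0.143
grasp_force: 62.3
```

>>> send_rows:
  plan:
    - [[0,0,0,0,0,0.005,0],[0,0,0,0,0,0,0.35],[0,0,0,0,0,0,0.35],[0,0,0,0,0,0,0.35],[0,0,0,0,0,0,0.35],[0,0,0,0,0,-0.05,0.35],[0,0,0,0,0,-0.15,0.4],[0,0,0.051,0,0,-0.15,0.4],[0,0,0.051,0,0,-0.15,0.4],[0,0,0.051,0,0,0,0.4],[0,0,0.051,0,0,0,0.4],[0,0,0,0.032,0.18,0,0.4],[0,0,0,0.032,0.18,0,0.4],[0,0,0,0.032,0.18,0,0.4],[0,0,0,0.032,0.18,0,0.4],[0,0,0,0.032,0.18,0,0.4],[0,0,0,0.032,0.18,0,0.4],[0,0,0,0.032,0.18,0,0.4],[0,0,0,0.032,0.18,0,0.4],[0,0,0,0,0,0,0.4]]

```text
clock: 17.63
position: [0.4881, -0.0077, 0.1754]
ee_rot: [0.995, -0.102, 0.001, 0.001]
ft_force: [0.5, -0.8, 0.9]
grip_width: 0.394
grasp_force: 0.0
```

Run:
```python
from h import *
go(.4892,-.1092,-11)
o,im=shot("wrist","w6")
s,im2=shot("scene","sc6")
cv2.imwrite("pics/w6v.png",np.vstack([im[:,:,::-1][:300],cv2.resize(im2[130:380,170:410,::-1],(560,290))]))
```

```text
pos [ 0.4881 -0.0077  0.1754] head -11.67 w 33.48 0.0 t 17.6333
turn units -0.007775785940090787 sx 0.10231248428375292 sy 0.49710262973408403
```

View pics/w6v.png

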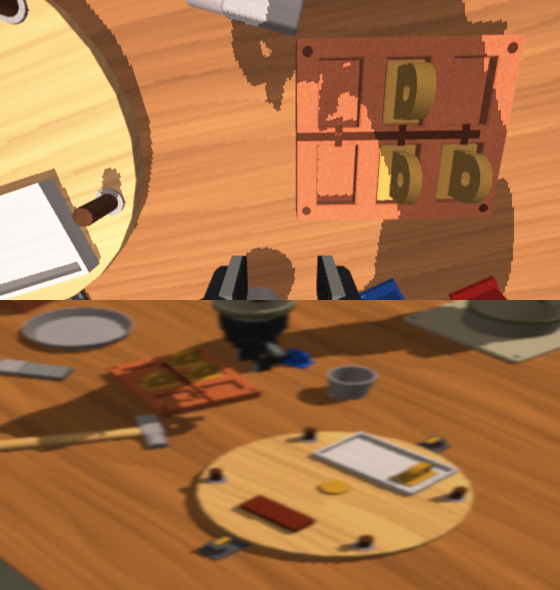

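Lug 1 stands in the tray, at (415,470) in the lower view. Three lugs remain in the mould, at (410,90), (400,175) and (465,175). Taking the second.

>>> send_rows:
  plan:
    - [[0,0,-0.008,0.034,0.166,0,0.4],[0,0,0,0.034,0.166,0,0.4],[0,0,0,0.034,0.166,0,0.4],[0,0,0,0,0,0.1,0.4],[0,0,0,0,0,0.135,0.4],[0,0,0,0,0,0.135,0.4],[0,0,0,0,0,0.135,0.4],[0,0,0,0,0,0.07,0.4],[0,0,0,0,0,0.03,0.4],[0,0,0,0,0,0,0],[0,0,0,0,0,0,0],[0,0,0,0,0,0,0],[0,0,0,0,0,0,0],[0,0,0,0,0,0,0],[0,0,0,0,0,-0.04,0],[0,0,0,0,0,-0.1,0],[0,0,0,0,0,-0.15,0],[0,0,0,0,0,-0.15,0],[0,0,0,0,0,-0.15,0],[0,0,0,0,0,0,0]]

```text
clock: 19.4
position: [0.4934, -0.1017, 0.1789]
ee_rot: [0.996, -0.091, 0.006, -0.0]
ft_force: [1.6, -0.1, -0.7]
grip_width: 0.095
grasp_force: 59.9
```

Run:
```python
from h import *
go(.4975+.046*np.sin(np.deg2rad(6.4)),.245-.046*np.cos(np.deg2rad(6.4)),6.4)
f=np.deg2rad(-11);y=np.array([-np.sin(f),np.cos(f)])
go(*(np.array([.524,-.370])+.036*y),-11)
```

```text
pos [ 0.4934 -0.1017  0.1789] head -10.44 w 8.09 59.9 t 19.4
turn units -0.1959332008536574 sx 0.2137922147628091 sy -1.4902533853905244
pos [ 0.4934 -0.1017  0.1789] head -10.44 w 8.09 59.9 t 19.4
turn units 0.006524992377684846 sx 0.40638648059077853 sy 1.107753648327029
```

>>> send_rows:
  plan:
    - [[0,0,0.006,0.03,0.07,0,0],[0,0,0,0.05,0.138,0,0],[0,0,0,0.05,0.138,0,0],[0,0,0,0.05,0.138,0,0],[0,0,0,0.05,0.138,0,0],[0,0,0,0.05,0.138,0,0],[0,0,0,0.05,0.138,0,0],[0,0,0,0.05,0.138,0,0],[0,0,0,0.026,0.07,0,0],[0,0,0,0,0,0,0]]

```text
clock: 20.23
position: [0.5264, -0.3389, 0.171]
ee_rot: [0.995, -0.098, -0.0, 0.001]
ft_force: [-1.2, -0.2, -0.6]
grip_width: 0.091
grasp_force: 59.7
```

Run:
```python
from h import *
f=np.deg2rad(-11);y=np.array([-np.sin(f),np.cos(f)])
go(*(np.array([.524,-.370])+.036*y),-11)
o,im=shot("side","s7");a=np.load("pics/side0.npz")["im"]
def pan(im):
    h=cv2.cvtColor(im,cv2.COLOR_RGB2HSV);m=(h[...,1]<60).astype(np.uint8);m[:310]=0;m[:,:290]=0;m[:,480:]=0
    n,l,s,c=cv2.connectedComponentsWithStats(m);k=1+np.argmax(s[1:,4]);return s[k],c[k]
print(pan(a),pan(im))
```

```text
pos [ 0.5264 -0.3389  0.171 ] head -11.26 w 7.74 59.7 t 20.2333
turn units -0.002975603510904467 sx 0.017878338346070218 sy -0.024916307394564585
(array([ 325,  329,   91,   81, 5622], dtype=int32), array([370.10227677, 368.83973675])) (array([ 325,  329,   91,   81, 5647], dtype=int32), array([370.00708341, 368.71524703]))
```

>>> send_rows:
  plan:
    - [[0,0,0,0.01,-0.025,0.1,0],[0,0,0,0,0,0.135,0],[0,0,0,0,0,0.135,0],[0,0,0,0,0,0.135,0],[0,0,0,0,0,0.08,0],[0,0,0,0,0,0.03,0],[0,0,0,0,0,0.01,0],[0,0,0,0,0,0,0]]

```text
clock: 20.95
position: [0.531, -0.3293, 0.0469]
ee_rot: [0.995, -0.095, 0.0, -0.0]
ft_force: [0.6, -0.1, -1.5]
grip_width: 0.094
grasp_force: 59.9
```

>>> send_rows:
  plan:
    - [[0,0,0,0,0,0.015,0],[0,0,0,0,0,0.015,0],[0,0,0,0,0,0.005,0],[0,0,0,0,0,0,0],[0,0,0,0,0,0,0.3],[0,0,0,0,0,0,0.3],[0,0,0,0,0,0,0.3],[0,0,0,0,0,-0.05,0.3],[0,0,0,0,0,-0.14,0.4],[0,0,0,0,0,-0.16,0.4],[0,0,0,0,0,-0.16,0.4],[0,0,0,0,0,-0.16,0.4],[0,0,0,-0.083,-0.156,0,0.4],[0,0,0,-0.083,-0.156,0,0.4],[0,0,0,-0.083,-0.156,0,0.4],[0,0,0,-0.083,-0.156,0,0.4],[0,0,0,-0.083,-0.156,0,0.4],[0,0,0,0,0,0,0.4]]

```text
clock: 22.45
position: [0.4779, -0.1544, 0.1742]
ee_rot: [0.996, -0.092, 0.0, -0.001]
ft_force: [1.4, -0.3, 0.7]
grip_width: 0.4
grasp_force: 0.0
```

Run:
```python
from h import *
go(.4794,-.1602,-11)
o,im=shot("wrist","w8");s,im2=shot("side","s8")
cv2.imwrite("pics/w8v.png",np.vstack([im[:,:,::-1][:300],cv2.resize(im2[220:420,180:460,::-1],(560,290))]))
```

```text
pos [ 0.4779 -0.1544  0.1742] head -10.6 w 34.01 0.0 t 22.45
turn units 0.004660863852881813 sx 0.012664512346206028 sy 0.02712804548671774
```

View pics/w8v.png

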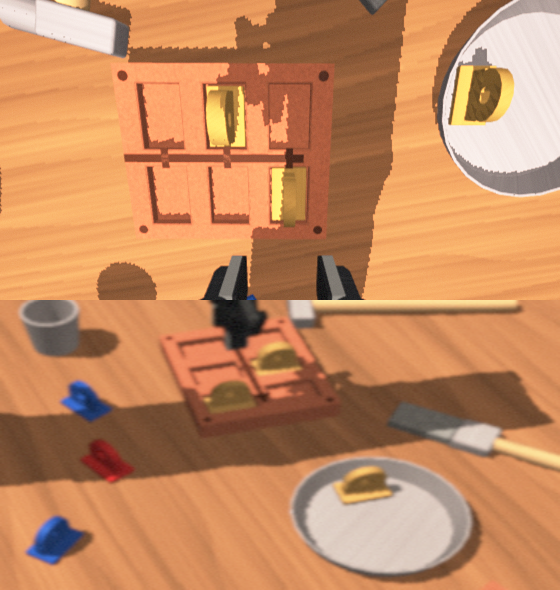

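Lug 2 stands in the pan (360,485). Two lugs remain in the mould, at (225,115) and (290,195). Taking the third.

>>> send_rows:
  plan:
    - [[0,0,0.005,0.013,0.027,0.06,0.4],[0,0,0,0,0,0.135,0.4],[0,0,0,0,0,0.135,0.4],[0,0,0,0,0,0.135,0.4],[0,0,0,0,0,0.1,0.4],[0,0,0,0,0,0.03,0.4],[0,0,0,0,0,0,0],[0,0,0,0,0,0,0],[0,0,0,0,0,0,0],[0,0,0,0,0,0,0],[0,0,0,0,0,0,0],[0,0,0,0,0,-0.04,0],[0,0,0,0,0,-0.1,0],[0,0,0,0,0,-0.15,0],[0,0,0,0,0,-0.15,0],[0,0,0,0,0,-0.15,0],[0,0,0,0,0,0,0]]

```text
clock: 23.97
position: [0.4835, -0.1683, 0.1798]
ee_rot: [0.995, -0.1, 0.006, 0.001]
ft_force: [0.5, -0.6, -1.0]
grip_width: 0.093
grasp_force: 59.5
```

Run:
```python
from h import *
go(.4975+.046*np.sin(np.deg2rad(6.4)),.245-.046*np.cos(np.deg2rad(6.4)),6.4)
f=np.deg2rad(-11);y=np.array([-np.sin(f),np.cos(f)])
go(*(np.array([.524,-.370])-.033*y),-11)
```

```text
pos [ 0.4835 -0.1683  0.1798] head -11.48 w 7.91 59.5 t 23.9667
turn units -0.2080709192962895 sx 0.2999553977139607 sy -1.8155727335292948
pos [ 0.4835 -0.1683  0.1798] head -11.48 w 7.91 59.5 t 23.9667
turn units -0.0056127260649472864 sx 0.3913231089924419 sy 1.116554500193369
```

>>> send_rows:
  plan:
    - [[0,0,-0.006,0.03,0.07,0,0],[0,0,0,0.048,0.139,0,0],[0,0,0,0.048,0.139,0,0],[0,0,0,0.048,0.139,0,0],[0,0,0,0.048,0.139,0,0],[0,0,0,0.048,0.139,0,0],[0,0,0,0.048,0.139,0,0],[0,0,0,0.048,0.139,0,0],[0,0,0,0.025,0.074,0,0],[0,0,0,0,0,0.1,0],[0,0,0,0,0,0.1,0],[0,0,0,0,0,0.1,0],[0,0,0,0,0,0.05,0],[0,0,0,0,0,0,0]]

```text
clock: 25.13
position: [0.5135, -0.4003, 0.1003]
ee_rot: [0.995, -0.095, -0.002, -0.001]
ft_force: [-0.1, 0.6, -2.8]
grip_width: 0.096
grasp_force: 59.2
```

Run:
```python
from h import *
f=np.deg2rad(-11);y=np.array([-np.sin(f),np.cos(f)])
go(*(np.array([.524,-.370])-.033*y),-11)
```

```text
pos [ 0.5135 -0.4003  0.1003] head -10.91 w 8.13 59.2 t 25.1333
turn units 0.0010323913196204424 sx 0.02252373364315559 sy 0.00617788120747906
```

>>> send_rows:
  plan:
    - [[0,0,0,0.022,0.006,0.1,0],[0,0,0,0,0,0.1,0],[0,0,0,0,0,0.05,0],[0,0,0,0,0,0.03,0],[0,0,0,0,0,0.01,0],[0,0,0,0,0,0,0]]

```text
clock: 25.63
position: [0.519, -0.4031, 0.045]
ee_rot: [0.995, -0.095, 0.0, 0.0]
ft_force: [-0.5, 0.1, -3.4]
grip_width: 0.094
grasp_force: 59.2
```

>>> send_rows:
  plan:
    - [[0,0,0,0,0,0.01,0],[0,0,0,0,0,0.01,0],[0,0,0,0,0,0.005,0],[0,0,0,0,0,0,0],[0,0,0,0,0,0,0.3],[0,0,0,0,0,0,0.3],[0,0,0,0,0,0,0.3],[0,0,0,0,0,-0.05,0.3],[0,0,0,0,0,-0.14,0.4],[0,0,0,0,0,-0.16,0.4],[0,0,0,0,0,-0.16,0.4],[0,0,0,0,0,-0.16,0.4],[0,0,0,-0.011,-0.176,0,0.4],[0,0,0,-0.011,-0.176,0,0.4],[0,0,0,-0.011,-0.176,0,0.4],[0,0,0,-0.011,-0.176,0,0.4],[0,0,0,-0.011,-0.176,0,0.4],[0,0,0,-0.011,-0.176,0,0.4],[0,0,0,-0.011,-0.176,0,0.4],[0,0,0,-0.011,-0.176,0,0.4]]

```text
clock: 27.3
position: [0.5548, -0.1214, 0.1746]
ee_rot: [0.995, -0.095, 0.001, 0.0]
ft_force: [0.3, 0.4, -0.1]
grip_width: 0.4
grasp_force: 0.0
```

Run:
```python
from h import *
go(.554,-.1217,-11)
o,im=shot("wrist","w9");s,im2=shot("side","s9")
cv2.imwrite("pics/w9v.png",np.vstack([im[:,:,::-1][:300],cv2.resize(im2[220:420,180:460,::-1],(560,290))]))
```

```text
pos [ 0.5548 -0.1214  0.1746] head -10.91 w 33.98 0.0 t 27.3
turn units 0.0010145699039533652 sx -0.0037960103748334805 sy 0.002080090615028949
```

View pics/w9v.png

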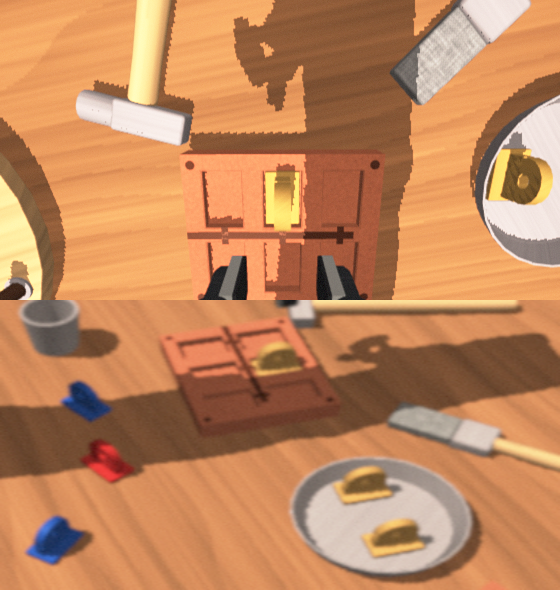

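Both undersize lugs stand in the pan, at (362,485) and (397,538). The last lug is at (283,198) in the wrist view; taking it.

>>> send_rows:
  plan:
    - [[0,0,0,-0.004,0,0.06,0.4],[0,0,0,0,0,0.135,0.4],[0,0,0,0,0,0.135,0.4],[0,0,0,0,0,0.135,0.4],[0,0,0,0,0,0.1,0.4],[0,0,0,0,0,0.035,0.4],[0,0,0,0,0,0,0],[0,0,0,0,0,0,0],[0,0,0,0,0,0,0],[0,0,0,0,0,0,0],[0,0,0,0,0,0,0],[0,0,0,0,0,-0.04,0],[0,0,0,0,0,-0.1,0],[0,0,0,0,0,-0.15,0],[0,0,0,0,0,-0.15,0],[0,0,0,0,0,-0.15,0],[0,0,0,0,0,0,0]]

```text
clock: 28.82
position: [0.5569, -0.1235, 0.1787]
ee_rot: [0.995, -0.095, 0.005, 0.0]
ft_force: [0.5, -0.5, -1.8]
grip_width: 0.142
grasp_force: 61.9
```

Run:
```python
from h import *
go(.4975+.036*np.sin(np.deg2rad(6.4)),.245-.036*np.cos(np.deg2rad(6.4)),6.4)
```

```text
pos [ 0.5569 -0.1235  0.1787] head -10.92 w 12.07 61.9 t 28.8167
turn units -0.20153556935025885 sx -0.0897863577990813 sy -1.6843694700519785
```

>>> send_rows:
  plan:
    - [[0,0,-0.05,0,0,0,0],[0,0,-0.05,0,0,0,0],[0,0,-0.05,0,0,0,0],[0,0,-0.051,0,0,0,0],[0,0,0,-0.007,-0.07,0,0],[0,0,0,-0.007,-0.14,0,0],[0,0,0,-0.007,-0.14,0,0],[0,0,0,-0.007,-0.14,0,0],[0,0,0,-0.007,-0.14,0,0],[0,0,0,-0.007,-0.14,0,0],[0,0,0,-0.007,-0.14,0,0],[0,0,0,-0.007,-0.14,0,0],[0,0,0,-0.007,-0.14,0,0],[0,0,0,-0.007,-0.14,0,0],[0,0,0,-0.007,-0.14,0,0],[0,0,0,-0.007,-0.14,0,0],[0,0,0,-0.007,-0.074,0,0],[0,0,0,0,0,0,0]]

```text
clock: 30.32
position: [0.497, 0.2142, 0.1718]
ee_rot: [0.998, 0.058, 0.0, -0.001]
ft_force: [-0.1, 0.7, -1.9]
grip_width: 0.144
grasp_force: 61.8
```

Run:
```python
from h import *
go(.4975+.036*np.sin(np.deg2rad(6.4)),.245-.036*np.cos(np.deg2rad(6.4)),6.4)
```

```text
pos [0.497  0.2142 0.1718] head 6.7 w 12.2 61.8 t 30.3167
turn units 0.003467921903662245 sx 0.019522741428396436 sy 0.027235368602088333
```

>>> send_rows:
  plan:
    - [[0,0,0,0.02,0.027,0.1,0],[0,0,0,0,0,0.13,0],[0,0,0,0,0,0.12,0],[0,0,0,0,0,0.08,0],[0,0,0,0,0,0.03,0],[0,0,0,0,0,0,0],[0,0,0,0,0,0,0]]

```text
clock: 30.9
position: [0.5035, 0.2047, 0.0802]
ee_rot: [0.998, 0.055, 0.0, -0.0]
ft_force: [0.0, 0.6, -1.6]
grip_width: 0.141
grasp_force: 61.9
```

>>> send_rows:
  plan:
    - [[0,0,0,0,0,0.015,0],[0,0,0,0,0,0.01,0],[0,0,0,0,0,0.003,0],[0,0,0,0,0,0,0],[0,0,0,0,0,0,0.3],[0,0,0,0,0,0,0.3],[0,0,0,0,0,0,0.3],[0,0,0,0,0,-0.05,0.3],[0,0,0,0,0,-0.15,0.3],[0,0,0,0,0,-0.18,0.3],[0,0,0,0,0,-0.18,0.3],[0,0,0,0,0,-0.18,0.3],[0,0,0,0.05,-0.1,-0.16,0.3],[0,0,0,0.05,-0.1,-0.16,0.3],[0,0,0,0,-0.05,-0.16,0.3],[0,0,0,0,0,-0.16,0.3],[0,0,0,0,0,0,0.3],[0,0,0,0,0,0,0.3]]

```text
clock: 32.4
position: [0.5177, 0.2573, 0.3525]
ee_rot: [0.998, 0.056, 0.002, -0.001]
ft_force: [0.2, 0.2, -0.6]
grip_width: 0.302
grasp_force: 0.0
```

Run:
```python
from h import *
o,im=shot("wrist","w10");print(o["position"],o["ee_rot"],o["joint_pos"].round(2))
```

```text
[0.51773484 0.25730097 0.35252073] [ 9.98439653e-01  5.57971847e-02  2.00982969e-03 -9.45508705e-04] [-0.43  0.2  -0.13  1.41  0.03  1.53 -2.02]
```

View pics/w10.png

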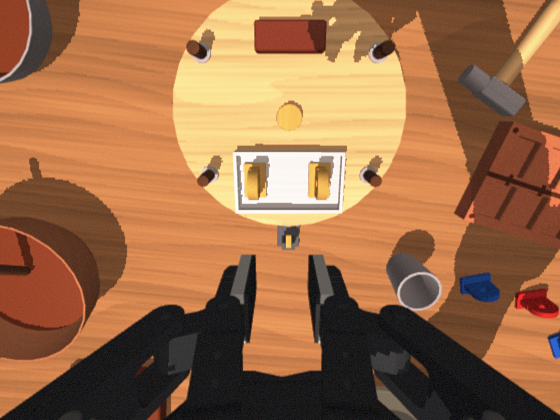

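Both full lugs stand in the tray at (255,180) and (320,180), and the tray is still at the load tongue (289,240). Next I'll take the upper-right peg (385,48) and turn the wheel counter-clockwise, turning the tool with it.

Run:
```python
from h import *
z=np.load("pics/w10.npz");K,T,_=cal("wrist",{"position":z["p"],"ee_rot":z["r"]})
P=lambda u,v,h:onz(K,T,u,v,h)[:2]
A=lambda d:np.rad2deg(np.arctan2(d[1],d[0]))%360
c=np.array([.583,.2545]);print("hub",P(289,117,.038),"tongue",P(289,241,.042))
for q in[(192,46),(389,46),(205,180),(375,180)]:
    p=P(*q,.076);print("peg",p.round(4),np.hypot(*(p-c)).round(4),A(p-c).round(1))
th=np.deg2rad(311.3);p=c+.1345*np.array([np.cos(th),np.sin(th)]);print(p);go(*p,6.4)
```

```text
hub [0.58135609 0.25616379] tongue [0.40785758 0.23539719]
peg [0.6467 0.3748] 0.1362 62.1
peg [0.6716 0.1544] 0.1337 311.5
peg [0.494 0.354] 0.1335 131.8
peg [0.5183 0.1393] 0.1321 240.7
[0.67177022 0.15345497]
pos [0.5173 0.2568 0.3506] head 6.37 w 25.26 0.0 t 32.45
turn units -0.00030701427007922145 sx 0.7098002540756813 sy 0.5994325751697682
```

>>> send_rows:
  plan:
    - [[0,0,0,0.101,0.086,0.05,0.4],[0,0,0,0.101,0.086,0.05,0.4],[0,0,0,0.101,0.086,0.05,0.4],[0,0,0,0.101,0.086,0.05,0.4],[0,0,0,0.101,0.086,0.05,0.4],[0,0,0,0.101,0.085,0.05,0.4],[0,0,0,0.103,0.085,0.05,0.4],[0,0,0,0,0,0.135,0.4],[0,0,0,0,0,0.135,0.4],[0,0,0,0,0,0.135,0.4],[0,0,0,0,0,0.135,0.4],[0,0,0,0,0,0.135,0.4],[0,0,0,0,0,0.135,0.4],[0,0,0,0,0,0.13,0.4],[0,0,0,0,0,0.09,0.4],[0,0,0,0,0,0.03,0.4],[0,0,0,0,0,0,0.4]]

```text
clock: 33.87
position: [0.6699, 0.1526, 0.0652]
ee_rot: [0.998, 0.055, -0.002, 0.001]
ft_force: [-0.4, -0.5, 0.6]
grip_width: 0.398
grasp_force: 0.0
```

Run:
```python
from h import *
c=np.array([.5826,.2553]);o=get_obs();print(o["ft_force"],o["joint_pos"].round(2))
th=np.deg2rad(311.4);p=c+.1345*np.array([np.cos(th),np.sin(th)]);print(p);go(*p,6.4)
```

```text
[-0.42436375 -0.52174503  0.56709959] [-0.26  0.61 -0.04  1.46  0.03  1.08 -1.77]
[0.67154645 0.15441006]
pos [0.6699 0.1526 0.0652] head 6.36 w 33.83 0.0 t 33.8667
turn units -0.00046665690096298567 sx 0.009360935027053324 sy -0.007941794173614345
```

>>> send_rows:
  plan:
    - [[0,0,0,0.009,-0.008,0,0.4],[0,0,0,0,0,0,0],[0,0,0,0,0,0,0],[0,0,0,0,0,0,0],[0,0,0,0,0,0,0],[0,0,0,0,0,0,0]]
  squeeze: 30

```text
clock: 34.37
position: [0.6745, 0.1547, 0.0696]
ee_rot: [0.998, 0.055, 0.002, 0.0]
ft_force: [0.1, -3.1, 6.8]
grip_width: 0.172
grasp_force: 29.8
```

>>> send_rows:
  plan:
    - [[0,0,-0.007,0.006,-0.004,0,0],[0,0,-0.014,0.011,-0.008,0,0],[0,0,-0.021,0.017,-0.013,0,0],[0,0,-0.028,0.0228,-0.0167,0,0],[0,0,-0.028,0.0228,-0.0167,0,0],[0,0,-0.028,0.0228,-0.0167,0,0],[0,0,-0.028,0.0228,-0.0167,0,0],[0,0,-0.028,0.0228,-0.0167,0,0],[0,0,-0.028,0.0228,-0.0167,0,0],[0,0,-0.028,0.0228,-0.0167,0,0],[0,0,-0.028,0.0228,-0.0167,0,0],[0,0,-0.028,0.0228,-0.0167,0,0],[0,0,-0.021,0.017,-0.013,0,0],[0,0,-0.014,0.011,-0.008,0,0],[0,0,-0.007,0.006,-0.004,0,0],[0,0,0,0,0,0,0]]

```text
clock: 35.7
position: [0.7116, 0.2118, 0.0697]
ee_rot: [0.953, 0.303, 0.002, -0.0]
ft_force: [-0.9, -0.3, 6.7]
grip_width: 0.175
grasp_force: 29.9
```

```bash
cat >> h.py <<'E'
def peg(c=np.array([.5826,.2553])):
    o=get_obs();d=o["position"][:2]-c;m=R.from_quat(o["ee_rot"]).as_matrix();a=np.rad2deg(np.arctan2(m[1,0],m[0,0]))
    t=np.rad2deg(np.arctan2(d[1],d[0]));print("ang",t%360,"r",np.hypot(*d),"head",a,"tan-head",(t+90-a)%360,"f",o["ft_force"].round(1),"w",o["grip_width"]*85,"q7",o["joint_pos"][6],"t",o["clock"])
E
python3 -c "
from h import *
peg()"
```

```text
ang 341.3708559984255 r 0.13612994856053465 head 35.328621319232006 tan-head 36.042234679193506 f [-0.9 -0.3  6.7] w 14.870640761065642 q7 -1.3644006985381731 t 35.7
```

>>> send_rows:
  plan:
    - [[0,0,-0.007,0.006,-0.004,0,0],[0,0,-0.014,0.011,-0.008,0,0],[0,0,-0.021,0.017,-0.013,0,0],[0,0,-0.028,0.0228,-0.0167,0,0],[0,0,-0.028,0.0228,-0.0167,0,0],[0,0,-0.028,0.0228,-0.0167,0,0],[0,0,-0.028,0.0228,-0.0167,0,0],[0,0,-0.028,0.0228,-0.0167,0,0],[0,0,-0.028,0.0228,-0.0167,0,0],[0,0,-0.028,0.0228,-0.0167,0,0],[0,0,-0.028,0.0228,-0.0167,0,0],[0,0,-0.028,0.0228,-0.0167,0,0],[0,0,-0.028,0.0228,-0.0167,0,0],[0,0,-0.028,0.0228,-0.0167,0,0],[0,0,-0.028,0.0228,-0.0167,0,0],[0,0,-0.028,0.0228,-0.0167,0,0],[0,0,-0.028,0.0228,-0.0167,0,0],[0,0,-0.028,0.0228,-0.0167,0,0],[0,0,-0.028,0.0228,-0.0167,0,0],[0,0,-0.028,0.0228,-0.0167,0,0]]

```text
clock: 37.37
position: [0.7058, 0.3135, 0.0696]
ee_rot: [0.767, 0.642, 0.0, -0.0]
ft_force: [-4.4, -2.0, 8.7]
grip_width: 0.173
grasp_force: 30.2
```

>>> send_rows:
  plan:
    - [[0,0,-0.028,0.0228,-0.0167,0,0],[0,0,-0.028,0.0228,-0.0167,0,0],[0,0,-0.028,0.0228,-0.0167,0,0],[0,0,-0.028,0.0228,-0.0167,0,0],[0,0,-0.028,0.0228,-0.0167,0,0],[0,0,-0.028,0.0228,-0.0167,0,0],[0,0,-0.028,0.0228,-0.0167,0,0],[0,0,-0.028,0.0228,-0.0167,0,0],[0,0,-0.028,0.0228,-0.0167,0,0],[0,0,-0.028,0.0228,-0.0167,0,0],[0,0,-0.028,0.0228,-0.0167,0,0],[0,0,-0.028,0.0228,-0.0167,0,0],[0,0,-0.028,0.0228,-0.0167,0,0],[0,0,-0.021,0.017,-0.013,0,0],[0,0,-0.014,0.011,-0.008,0,0],[0,0,-0.007,0.006,-0.004,0,0],[0,0,0,0,0,0,0]]

```text
clock: 38.78
position: [0.6516, 0.3732, 0.0697]
ee_rot: [0.539, 0.842, 0.001, 0.0]
ft_force: [-2.5, -0.3, 7.7]
grip_width: 0.17
grasp_force: 30.1
```

```bash
python3 -c "
from h import *
peg()"
```

```text
ang 59.677132803226705 r 0.13662670403160085 head 114.7290565220323 tan-head 34.9480762811944 f [-2.5 -0.3  7.7] w 14.485014656032238 q7 -0.3211976786883363 t 38.7833
```

>>> send_rows:
  plan:
    - [[0,0,-0.007,0.006,-0.004,0,0],[0,0,-0.014,0.011,-0.008,0,0],[0,0,-0.021,0.017,-0.013,0,0],[0,0,-0.028,0.0228,-0.0167,0,0],[0,0,-0.028,0.0228,-0.0167,0,0],[0,0,-0.028,0.0228,-0.0167,0,0],[0,0,-0.028,0.0228,-0.0167,0,0],[0,0,-0.028,0.0228,-0.0167,0,0],[0,0,-0.028,0.0228,-0.0167,0,0],[0,0,-0.028,0.0228,-0.0167,0,0],[0,0,-0.028,0.0228,-0.0167,0,0],[0,0,-0.028,0.0228,-0.0167,0,0],[0,0,-0.028,0.0228,-0.0167,0,0],[0,0,-0.028,0.0228,-0.0167,0,0],[0,0,-0.028,0.0228,-0.0167,0,0],[0,0,-0.028,0.0228,-0.0167,0,0],[0,0,-0.028,0.0228,-0.0167,0,0],[0,0,-0.028,0.0228,-0.0167,0,0],[0,0,-0.028,0.0228,-0.0167,0,0],[0,0,-0.028,0.0228,-0.0167,0,0]]

```text
clock: 40.45
position: [0.5502, 0.3885, 0.0696]
ee_rot: [0.179, 0.984, 0.002, 0.0]
ft_force: [-2.9, 3.5, 8.1]
grip_width: 0.175
grasp_force: 30.0
```

>>> send_rows:
  plan:
    - [[0,0,-0.028,0.0228,-0.0167,0,0],[0,0,-0.028,0.0228,-0.0167,0,0],[0,0,-0.028,0.0228,-0.0167,0,0],[0,0,-0.028,0.0228,-0.0167,0,0],[0,0,-0.028,0.0228,-0.0167,0,0],[0,0,-0.028,0.0228,-0.0167,0,0],[0,0,-0.028,0.0228,-0.0167,0,0],[0,0,-0.028,0.0228,-0.0167,0,0],[0,0,-0.028,0.0228,-0.0167,0,0],[0,0,-0.021,0.017,-0.013,0,0],[0,0,-0.021,0.017,-0.013,0,0],[0,0,-0.014,0.011,-0.008,0,0],[0,0,-0.007,0.006,-0.004,0,0],[0,0,0,0,0,0,0],[0,0,0,0,0,0,0]]

```text
clock: 41.7
position: [0.4939, 0.36, 0.0696]
ee_rot: [-0.056, 0.998, 0.002, 0.0]
ft_force: [-5.7, 5.5, 8.0]
grip_width: 0.172
grasp_force: 30.1
```

```bash
python3 -c "
from h import *
peg()"
```

```text
ang 130.2731495378433 r 0.13717084956719797 head -173.60885083857804 tan-head 33.88200037642133 f [-5.7  5.5  8. ] w 14.625145622904093 q7 0.684670323639025 t 41.7
```

>>> send_rows:
  plan:
    - [[0,0,0,0,0,0,0.35],[0,0,0,0,0,0,0.35],[0,0,0,0,0,0,0.35],[0,0,0,0,0,-0.06,0.35],[0,0,0,0,0,-0.14,0.35],[0,0,0,0,0,-0.16,0.35],[0,0,0,-0.05,-0.04,-0.16,0.35],[0,0,0,-0.1,-0.08,-0.14,0.35],[0,0,0,-0.1,-0.08,-0.14,0.35],[0,0,0,-0.1,-0.08,-0.14,0.35],[0,0,0,-0.1,-0.08,-0.14,0.35],[0,0,0,-0.1,-0.08,-0.14,0.35],[0,0,0,-0.1,-0.08,-0.14,0.35],[0,0,0,-0.1,-0.08,-0.14,0.35],[0,0,0,0,0,0,0.35],[0,0,0,0,0,0,0.35]]

```text
clock: 43.03
position: [0.6586, 0.253, 0.3698]
ee_rot: [-0.053, 0.999, 0.001, 0.001]
ft_force: [-0.9, -0.3, -0.4]
grip_width: 0.347
grasp_force: 0.0
```

Run:
```python
from h import *
o,im=shot("wrist","w11");print(o["position"],o["ee_rot"])
```

```text
[0.65859551 0.25298985 0.36975368] [-5.32625287e-02  9.98579429e-01  8.60459171e-04  1.21915228e-03]
```

View pics/w11.png

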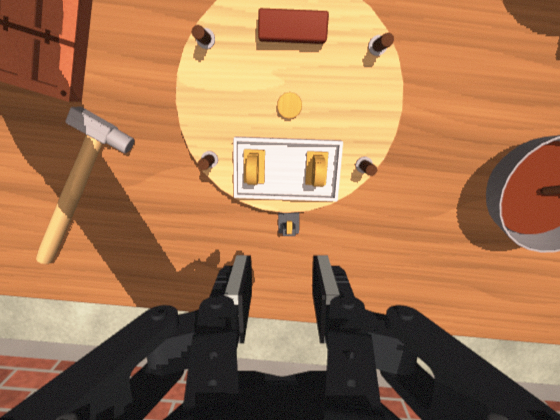

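Run:
```python
from h import *
A=lambda d:np.rad2deg(np.arctan2(d[1],d[0]))%360
for f,tong,fin in(("w10",(289,241),-180),("w11",(289.5,229),0)):
    z=np.load(f"pics/{f}.npz");im=z["im"];K,T,_=cal("wrist",{"position":z["p"],"ee_rot":z["r"]})
    P=lambda u,v,h:onz(K,T,u,v,h)[:2]
    h=cv2.cvtColor(im,cv2.COLOR_RGB2HSV)
    def blob(m,box):
        x0,y0,x1,y1=box;k=np.zeros(m.shape,np.uint8);k[y0:y1,x0:x1]=m[y0:y1,x0:x1]
        n,l,s,c=cv2.connectedComponentsWithStats(k);i=1+np.argmax(s[1:,4]);return l==i,c[i],s[i]
    # hub, block, tray
    hub,hc,s=blob((h[...,1]>190)&(h[...,2]>150)&(h[...,0]<26),(265,85,315,140));H=P(*hc,.038)
    blk,bc,sb=blob((h[...,0]<8)&(h[...,1]>120),(230,0,350,62))
    m=(h[...,1]<60)&(h[...,2]>120);tr,tc,st=blob(m,(225,125,360,220))
    q=np.array([P(u,v,.05) for v,u in np.argwhere(tr)]);r=cv2.minAreaRect((q*1000).astype(np.float32))
    qb=np.array([P(u,v,.05) for v,u in np.argwhere(blk)]);rb=cv2.minAreaRect((qb*1000).astype(np.float32))
    t=P(*tong,.042)
    print(f,"hub",H,s[4],"tray",np.array(r[0]).round(1),r[1],r[2],"blk",rb[0],rb[1],rb[2],"tongue ang",A(t-H),t)
    print(" tray-hub ang",A(np.array(r[0])/1000-H),"tray-block ang",A(np.array(r[0])-np.array(rb[0])))
z=np.load("pics/w11.npz");K,T,_=cal("wrist",{"position":z["p"],"ee_rot":z["r"]})
for q in[(199,31),(388,39),(205,164),(371,171)]:
    p=onz(K,T,*q,.076)[:2];print(p,A(p-np.array([.5826,.2553])))
```

```text
Traceback (most recent call last):
ValueError: attempt to get argmax of an empty sequence
```

Run:
```python
from h import *
A=lambda d:np.rad2deg(np.arctan2(d[1],d[0]))%360
for f,tong,hc in(("w10",(289,241),(289,117)),("w11",(289.5,229),(289.5,104.5))):
    z=np.load(f"pics/{f}.npz");im=z["im"];K,T,_=cal("wrist",{"position":z["p"],"ee_rot":z["r"]})
    P=lambda u,v,h:onz(K,T,u,v,h)[:2]
    h=cv2.cvtColor(im,cv2.COLOR_RGB2HSV)
    def blob(m,box):
        x0,y0,x1,y1=box;k=np.zeros(m.shape,np.uint8);k[y0:y1,x0:x1]=m[y0:y1,x0:x1]
        n,l,s,c=cv2.connectedComponentsWithStats(k);i=1+np.argmax(s[1:,4]);return l==i,s[i]
    H=P(*hc,.038)
    blk,sb=blob((im[...,0]<150)&(im[...,0]>1.8*im[...,1].astype(int)),(230,0,350,62))
    tr,st=blob((h[...,1]<60)&(h[...,2]>120),(225,125,360,220))
    R1=lambda m:cv2.minAreaRect(np.array([P(u,v,.05)*1000 for v,u in np.argwhere(m)],np.float32))
    r=R1(tr);rb=R1(blk);t=P(*tong,.042)
    print(f,"hub",H,"tray",np.round(r[0],1),np.round(r[1],1),r[2],"blk",np.round(rb[0],1),np.round(rb[1],1),rb[2],"tongue ang",A(t-H),t)
    print(" tray-hub ang",A(np.array(r[0])/1000-H),"tray-block",A(np.array(r[0])-np.array(rb[0])))
for q in[(199,31),(388,39),(205,164),(371,171)]:
    p=P(*q,.076);print(p.round(4),A(p-np.array([.5826,.2553])).round(1))
```

```text
w10 hub [0.58197069 0.25435721] tray [496.8 245. ] [ 86.1 149.2] 6.494429111480713 blk [674.3 264.6] [34.1 83.7] 6.430058002471924 tongue ang 186.82662060332063 [0.40846969 0.23358671]
 tray-hub ang 186.2737644945705 tray-block 186.30666725937616
w11 hub [0.5808113  0.25677703] tray [667.2 262.9] [ 85.5 148.3] 4.147056579589844 blk [491.  249.7] [34.1 84.4] 2.4363901615142822 tongue ang 6.565869497518356 [0.75819579 0.27719404]
 tray-hub ang 4.0320325442734894 tray-block 4.2868295169415935
[0.5115 0.1425] 237.8
[0.4962 0.3616] 129.1
[0.666  0.1547] 309.7
[0.6519 0.3719] 59.3
```

Tray is 2.3° short of the finish tongue (289,228); both lugs still stand upright in it. I'll regrip the same peg for a small correction.

Run:
```python
from h import *
go(.4975,.3601)
```

```text
pos [0.6573 0.254  0.3682] head -173.76 w 29.61 0.0 t 43.0833
turn units 0.0 sx 0.7365745787204758 sy 0.6140762994635425
```

>>> send_rows:
  plan:
    - [[0,0,0,0.105,0.088,0.05,0.4],[0,0,0,0.105,0.088,0.05,0.4],[0,0,0,0.105,0.088,0.05,0.4],[0,0,0,0.105,0.088,0.05,0.4],[0,0,0,0.105,0.088,0.05,0.4],[0,0,0,0.105,0.087,0.05,0.4],[0,0,0,0.105,0.087,0.05,0.4],[0,0,0,0,0,0.135,0.4],[0,0,0,0,0,0.135,0.4],[0,0,0,0,0,0.135,0.4],[0,0,0,0,0,0.135,0.4],[0,0,0,0,0,0.135,0.4],[0,0,0,0,0,0.135,0.4],[0,0,0,0,0,0.13,0.4],[0,0,0,0,0,0.12,0.4],[0,0,0,0,0,0.06,0.4],[0,0,0,0,0,0,0.4],[0,0,0,0,0,0,0.4]]

```text
clock: 44.58
position: [0.4971, 0.3602, 0.0739]
ee_rot: [-0.055, 0.998, -0.0, -0.0]
ft_force: [0.3, 0.1, 0.7]
grip_width: 0.396
grasp_force: 0.0
```

Run:
```python
from h import *
go(.4975,.3601)
```

```text
pos [0.4971 0.3602 0.0739] head -173.69 w 33.64 0.0 t 44.5833
turn units 0.0 sx -0.0020074726100541176 sy -0.0006924902978057875
```

>>> send_rows:
  plan:
    - [[0,0,0,0,0,0.035,0.4],[0,0,0,0,0,0,0],[0,0,0,0,0,0,0],[0,0,0,0,0,0,0],[0,0,0,0,0,0,0],[0,0,0,0,0,0,0]]

```text
clock: 45.08
position: [0.4981, 0.3604, 0.0674]
ee_rot: [-0.055, 0.999, 0.0, 0.0]
ft_force: [-0.7, 0.6, 3.2]
grip_width: 0.173
grasp_force: 29.8
```

```bash
python3 -c "
from h import *
peg();print(get_obs()['position'])"
```

```text
ang 128.79652875100075 r 0.13490194063651428 head -173.7389180645127 tan-head 32.53544681551341 f [-0.7  0.6  3.2] w 14.680404506329788 q7 0.683091099082439 t 45.0833
[0.4980763  0.36043932 0.06740199]
```

>>> send_rows:
  plan:
    - [[0,0,-0.004,0.003,-0.002,0,0],[0,0,-0.007,0.006,-0.004,0,0],[0,0,-0.008,0.007,-0.005,0,0],[0,0,-0.006,0.005,-0.003,0,0],[0,0,-0.003,0.002,-0.001,0,0],[0,0,0,0,0,0,0],[0,0,0,0,0,0,0],[0,0,0,0,0,0,0]]

```text
clock: 45.75
position: [0.4938, 0.3569, 0.0674]
ee_rot: [-0.076, 0.997, 0.0, 0.0]
ft_force: [-1.2, 0.9, 5.4]
grip_width: 0.173
grasp_force: 30.1
```

```bash
python3 -c "
from h import *
peg();print(get_obs()['position'])"
```

```text
ang 131.15729180902977 r 0.13494445218452972 head -171.2866646440598 tan-head 32.443956453089584 f [-1.2  0.9  5.4] w 14.741137330267271 q7 0.7226716112879148 t 45.75
[0.49378922 0.35690045 0.06738333]
```

>>> send_rows:
  plan:
    - [[0,0,0,0,0,0,0.35],[0,0,0,0,0,0,0.35],[0,0,0,0,0,0,0.35],[0,0,0,0,0,-0.06,0.35],[0,0,0,0,0,-0.14,0.35],[0,0,0,0,0,-0.16,0.35],[0,0,0.01,-0.05,-0.04,-0.16,0.35],[0,0,0.018,-0.1,-0.08,-0.14,0.35],[0,0,0,-0.1,-0.08,-0.14,0.35],[0,0,0,-0.1,-0.08,-0.14,0.35],[0,0,0,-0.1,-0.08,-0.14,0.35],[0,0,0,-0.1,-0.08,-0.14,0.35],[0,0,0,-0.1,-0.08,-0.14,0.35],[0,0,0,-0.1,-0.08,-0.14,0.35],[0,0,0,0,0,0,0.35],[0,0,0,0,0,0,0.35],[0,0,0,0,0,0,0.35]]

```text
clock: 47.17
position: [0.6558, 0.2551, 0.3666]
ee_rot: [-0.055, 0.998, 0.0, -0.0]
ft_force: [-0.4, 0.3, -0.6]
grip_width: 0.348
grasp_force: 0.0
```

Run:
```python
from h import *
A=lambda d:np.rad2deg(np.arctan2(d[1],d[0]))%360
o,im=shot("wrist","w12");s,im2=shot("side","s12")
K,T,_=cal("wrist",o);P=lambda u,v,h:onz(K,T,u,v,h)[:2];h=cv2.cvtColor(im,cv2.COLOR_RGB2HSV)
def blob(m,box):
    x0,y0,x1,y1=box;k=np.zeros(m.shape,np.uint8);k[y0:y1,x0:x1]=m[y0:y1,x0:x1]
    n,l,s,c=cv2.connectedComponentsWithStats(k);i=1+np.argmax(s[1:,4]);return l==i
R1=lambda m:cv2.minAreaRect(np.array([P(u,v,.05)*1000 for v,u in np.argwhere(m)],np.float32))
r=R1(blob((h[...,1]<60)&(h[...,2]>120),(225,125,360,220)));rb=R1(blob((im[...,0]<150)&(im[...,0]>1.8*im[...,1].astype(int)),(230,0,350,62)))
print("tray",r,"blk",rb,A(np.array(r[0])-np.array(rb[0])))
cv2.imwrite("pics/fin.png",np.vstack([im[:250,:,::-1],cv2.resize(im2[100:420,:,::-1],(560,320))]))
```

```text
tray ((667.002197265625, 266.23773193359375), (84.48674011230469, 148.92662048339844), 6.370621681213379) blk ((490.3372497558594, 245.93377685546875), (32.6048469543457, 84.17169952392578), 6.373111724853516) 6.556190851887807
```

View pics/fin.png

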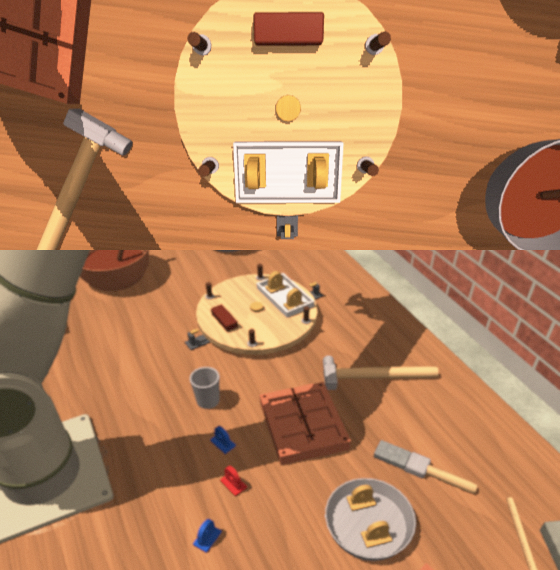

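The tray now stands at 6.4° against the finish pointer's 6.4°. Both full lugs are in it, at (255,172) and (318,172). The mould is empty, the two undersize lugs are in the pan at (360,495) and (377,532), and the hammer, brush and beaker have not been touched. Handing in.

```bash
python3 -c "
from h import *
print(job.hand_in())"
```

```text
the job is handed in; nothing more can be done
None
```

The job is handed in: four lugs were in the mould, two full ones are in the tray, now lined up with the finishing pointer, and two undersize ones are in the pan, with the hammer, brush and beaker untouched.

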